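# Strip the measuring set-up on the engraver's surface plate

## Robot

A 6-joint arm with a two-finger parallel gripper is mounted at the origin on the work surface. World frame = base frame: x ahead of the robot, y to its left, z up, the work surface at z = 0. Lengths are in mm, angles in rad, forces in N, time in s.
With the tool pointing down it reaches from about 275 to 750 mm from the base axis. Payload 10.2 kg.
Tool frame: the origin (TCP) lies midway between the tips of the shut fingers; the grasp point (between the pads) lies 19 mm behind it; z points along the fingers, x is the direction in which the jaws open and shut, and the axes are right-handed (so a half turn about z gives the same grasp; the last joint's range is limited). The gripper opens to 88 mm and grips with 3 to 60 N. Pads are 18 mm wide; open, the fingers measure 123 mm over their backs; the gripper's body (75 mm by 187 mm) begins 45 mm behind the grasp point.
Start: joints at [0.886, 0.313, 1.498, -0, 1.331, -0.223], TCP at [233.932, 470.007, 238.72] pointing down, gripper open.
Joint ranges: [-2.94, 2.94], [-0.97, 2.17], [0.19, 2.56], [-1.23, 4.37], [0.02, 3.11], [-2.88, 2.88]. Speed limits (rad/s): [2.39, 2.39, 3.01, 3.14, 3.14, 3.14].

## Interface

Orientations are given as [roll, pitch, yaw] about the fixed x, y, z axes, in that order (R = Rz(yaw) Ry(pitch) Rx(roll)).
In Python, from bench import r gives the robot as it stands.
- The arm moves only by the tool servo_tool, never from a script. Its argument "motion" is a list of rows, each an object of numbers: "hand": the opening, from 0 (shut) to 1 (fully open); "tx", "ty", "tz": the shift along the tool's x, y, z in m; "turn": the turn about the tool's z in rad. In form: [{"hand": .., "tx": .., "ty": .., "tz": .., "turn": ..}, ...]. A call has 1 to 12 rows; each row is the pose to reach, as a shift and turn from the pose commanded when the call began, along the tool's axes at that moment; what a row does not reach only later rows make up. A row lasts 1/12 s, in which the tool goes at most 41.7 mm and 7.16 degrees, less where a joint would pass 70% of its speed; a pose out of reach is approached as far as the arm can. A call with a gripper value outside its range is refused whole. The fingers move at their own pace and stop on an object; "grip_force" is the grip in N (left out, the last holds). Time passes only in rows, so rows that repeat a pose let the fingers close. It gives the time, the measured TCP pose, the force and the opening at its end, in the units of the state.
- r.get_obs(): the state, without advancing time (a new reading comes with each control period).
- r.camera(name): name is "side" or "top" or "wrist"; returns (picture, depth): 420x560x3 uint8, red, green, blue; 420x560 float32, mm along the optical axis (not along the pixel's ray), 0 where there is no reading.
- r.camera_params(name): a dict with "fx", "fy", "cx", "cy" (pixels), "world_from_camera" (4x4, takes a point from camera to world coordinates); the wrist camera has in their place "tool_from_camera" (4x4, takes a point from camera to tool coordinates, whose origin is the TCP and whose axes are the tool frame's). Camera axes: x right, y up, looking along -z (the intrinsics and any distortion apply to the point x, -y, -z); pixel columns grow to the right and rows downward; lengths in mm; the calibration is good to about 2 mm. A picture is of the moment at which its call begins: read the wrist's pose just before it. camera_params takes no time and is no camera call.
- r.finish_job(): hands the job in, once; it reports no verdict.
Trained networks look in the newest picture that a camera, given by its name, has taken for a name from the list of things; names that differ only in an ending like _2 or _b are one class to them, and where a whole thing is asked for, a point or a joint stands for the part that bears it (a point fixed in the world has none). Each returns a list of dicts, best first, with "p" (0 to 1); they miss things now and then, are a little off and sometimes report something else, mostly with a low value. They report only what shows in the picture. A call takes as long as a camera call.
- r.find_in(name, camera): "point" ([x, y, z] in mm, in world coordinates, good to about 4 mm: the middle of the surface that is visible of it).
- r.trace(name, camera): "pixels" (420x560 bool, what is visible of it).
The state is a dict: "time_s": time; "qpos": joint angles; "qvel": joint speeds; "effort": joint torques, N m; "eef_pos": TCP position; "tcp_rot": TCP orientation; "wrist_force": force on the tool from outside, world axes, zero at the start; "moment": the same for the moment, N m; "grip_width": opening from 0.0 (shut) to 1.0 (fully open).
Only numpy, scipy, OpenCV 4.12 (cv2) and the standard library are available. Lean on these libraries where they do the work, as an engineer would, in place of code of your own. Each camera call takes 0.05 s, during which the arm holds its last target. There are 200 camera calls.

## Task

The punch has been checked, so take down the set-up stacked on the surface plate, working from the top, one piece at a time: lay the punch, the V-block, the drilled setting block and the flat bench block each in the wooden tray made for it, lined up with the tray, fully down on its floor and the same way up as it is now. Set every piece down by hand, never letting it drop, because the ground faces bruise easily, and leave the loupe and the white plaster model where they are.

Things in the scene. Friction and masses are not known exactly. Their poses are not given: they have to be found in the camera images.
- punch: Bright steel die punch, a round bar lying level on its side: diameter 32 mm, 60 mm long over all, the last 10 mm at its +x end tapering to a 23 mm nose. Top of the stack, lying in the V of the V-block. Origin on the bar's axis, half way along; x is the bar's axis. Its axis lies 10 mm above the V-block's top face. About 0.35 kg. Grip it across its diameter.
- vblock: Dark steel V-block, 46 mm long (x), 42 mm wide (y), 30 mm high, with a 90 degree V groove 26 mm wide and 13 mm deep running along x in its top. Lies flat on the setting block. Origin: centre of its underside; z up. About 0.4 kg. Grip it across its 42 mm width.
- setting_block: Pale ground steel setting block with small drilled holes in its faces (the top ones show beyond the V-block's ends), 75 mm (x) by 50 mm (y) by 25 mm high. Lies flat on the bench block. Origin: centre of its underside; z up. About 0.6 kg. Grip it across its 50 mm width.
- bench_block: Plain flat grey steel bench block, 100 mm (x) by 60 mm (y) by 18 mm high, the bottom of the stack, lying flat on the dark iron surface plate (fixed, 160 x 220 mm, top 45 mm above the bench). Origin: centre of its underside; z up. About 0.8 kg. Grip it across its 60 mm width.
- tray_punch: Low open wooden box bottom (lid off), fixed to the bench, outer 86 x 58 mm, 12 mm high. In it a felt-lined V-shaped trough 72 mm long (along x), 26 mm wide at the rim, sloping down 30 degrees from each long side to the middle: the tray of the punch, whose axis comes to rest 23 mm above the origin. Origin: centre of its underside; z up; x along its long side, y along its short side.
- tray_vblock: Low open wooden box bottom (lid off), fixed to the bench, outer 72 x 68 mm, 12 mm high. Rectangular felt-floored recess 58 x 54 mm, centred, 6 mm deep (floor 6 mm above the origin, rim at 12 mm), walls 7 mm thick. It is the tray of the V-block, with about 6 mm to spare on every side. Origin: centre of its underside; z up; x along its long side, y along its short side.
- tray_setting_block: Low open wooden box bottom (lid off), fixed to the bench, outer 101 x 76 mm, 12 mm high. Rectangular felt-floored recess 87 x 62 mm, centred, 6 mm deep (floor 6 mm above the origin, rim at 12 mm), walls 7 mm thick. It is the tray of the setting block, with about 6 mm to spare on every side. Origin: centre of its underside; z up; x along its long side, y along its short side.
- tray_bench_block: Low open wooden box bottom (lid off), fixed to the bench, outer 126 x 86 mm, 12 mm high. Rectangular felt-floored recess 112 x 72 mm, centred, 6 mm deep (floor 6 mm above the origin, rim at 12 mm), walls 7 mm thick. It is the tray of the bench block, with about 6 mm to spare on every side. Origin: centre of its underside; z up; x along its long side, y along its short side.
- loupe: Bystander: black eye loupe, a waisted cylinder 36 mm across and 32 mm high, standing on the surface plate beside the stack, some 100 mm or more from its middle. Origin: centre of its underside.
- plaster: Bystander: white plaster medal model, a 90 mm square slab 10 mm thick with a round relief, lying on the bench beyond the surface plate. Origin: centre of its underside.

How it is judged (in metres and radians):
On the way, in this order (a step that is already met when the one before it is completed fails the run):
1. the punch lies let go in the trough of its tray (horizontal distance between punch and tray_punch below 0.012 m and angle between the x axis of punch and the x axis of tray_punch, either way round below 0.2 rad and linear speed of punch below 0.02 m/s and contact force between punch and the fingers below 0.1 N and z of punch in the frame of tray_punch below 0.0255 m), for 0.2 s.
2. the V-block lies let go, flat and V upward, in its tray (horizontal distance between vblock and tray_vblock below 0.012 m and angle between the x axis of vblock and the x axis of tray_vblock, either way round below 0.2 rad and linear speed of vblock below 0.02 m/s and contact force between vblock and the fingers below 0.1 N and z of vblock in the frame of tray_vblock below 0.0085 m and angle between vblock's own z axis and vertical below 0.06 rad), for 0.2 s.
3. the drilled setting block lies let go and flat in its tray (horizontal distance between setting_block and tray_setting_block below 0.012 m and angle between the x axis of setting_block and the x axis of tray_setting_block, either way round below 0.2 rad and linear speed of setting_block below 0.02 m/s and contact force between setting_block and the fingers below 0.1 N and z of setting_block in the frame of tray_setting_block below 0.0085 m and angle between setting_block's own z axis and vertical below 0.06 rad), for 0.2 s.
4. the bench block lies let go and flat in its tray (horizontal distance between bench_block and tray_bench_block below 0.012 m and angle between the x axis of bench_block and the x axis of tray_bench_block, either way round below 0.2 rad and linear speed of bench_block below 0.02 m/s and contact force between bench_block and the fingers below 0.1 N and z of bench_block in the frame of tray_bench_block below 0.0085 m and angle between bench_block's own z axis and vertical below 0.06 rad), for 0.2 s.
At the end, for the whole second after the job is handed in: Each piece lies let go and at rest in its own tray: within 12 mm of its middle, long axis within 0.2 rad either way round; blocks right way up, level within 0.06 rad, underside under 8.5 mm above the tray's; punch axis under 25.5 mm above it (all of step 1 and all of step 2 and all of step 3 and all of step 4); the robot touches nothing.
It fails at once if a piece of the set-up is dropped or thrown (moves faster than 0.5 m/s with no finger on it) ((contact force between punch and the fingers below 0.05 N and linear speed of punch above 0.5 m/s) or (contact force between vblock and the fingers below 0.05 N and linear speed of vblock above 0.5 m/s) or (contact force between setting_block and the fingers below 0.05 N and linear speed of setting_block above 0.5 m/s) or (contact force between bench_block and the fingers below 0.05 N and linear speed of bench_block above 0.5 m/s)).
It fails at once if the loupe is moved by more than 15 mm (distance of loupe from where it was at the start of the episode above 0.015 m).
It fails at once if the plaster model is moved by more than 15 mm (distance of plaster from where it was at the start of the episode above 0.015 m).
It also fails if it takes over 120 s, if anything falls off the work surface, if the arm or the gripper's body presses on something with over 40 N, if the wrist force passes 120 N, or if a joint passes its speed limit or range.

## Working session

There is one attempt and no reset: what is moved stays moved. The work goes in short steps, Python scripts to look and compute and a tool call to move; the robot and the scene stay as the last step left them, time stands still between calls to the robot, and variables do not carry over. Pictures are saved under pics/ and viewed, about 12 in all and at most 16, crops included, and the job is handed in when it is done.

Besides the shell and the picture viewer there is one more tool, called after "Emit:" as name(argument=value, ...) on one line, values as JSON. servo_tool: Moves the arm, as the interface text tells. Its arguments: {"type":"object","properties":{"motion":{"type":"array"},"grip_force":{"type":"number"}},"required":["motion"]}

```bash
mkdir -p pics; ls; cat > h.py <<'E'
import numpy as np, cv2
from bench import r
def save(im,n): cv2.imwrite(f'pics/{n}.png',cv2.cvtColor(im,cv2.COLOR_RGB2BGR))
def cloud(d,cam,T=None):
    p=r.camera_params(cam)
    M=np.array(p["world_from_camera"]) if T is None else T@np.array(p["tool_from_camera"])
    v,u=np.mgrid[0:d.shape[0],0:d.shape[1]]
    P=np.stack([(u-p["cx"])/p["fx"]*d,-(v-p["cy"])/p["fy"]*d,-d,np.ones_like(d)],-1)
    return (P@M.T)[...,:3]
E
python3 - <<'E'
from h import *
for c in("top","side"):
    im,d=r.camera(c); save(im,c); np.savez(f'{c}.npz',im=im,d=d)
    p=r.camera_params(c); print({k:np.round(v,3).tolist() for k,v in p.items()})
    for n in("punch","vblock","setting_block","bench_block","tray_punch","tray_vblock","tray_setting_block","tray_bench_block","loupe","plaster"):
        print(c,n,[(np.round(x["point"]).tolist(),round(x["p"],2)) for x in r.find_in(n,c)][:3])
print(r.get_obs())
E
```

```text
pics
{'fx': 509.791, 'fy': 509.791, 'cx': 283.726, 'cy': 207.073, 'world_from_camera': [[0.007, 0.994, -0.108, 443.573], [-1.0, 0.008, 0.017, -1.747], [0.018, 0.108, 0.994, 1432.816], [0.0, 0.0, 0.0, 1.0]]}
top punch [([530.0, -20.0, 141.0], 0.76), ([373.0, -328.0, 3.0], 0.7), ([420.0, 323.0, 5.0], 0.63)]
top vblock []
top setting_block []
top bench_block [([520.0, -14.0, 61.0], 0.84), ([520.0, -8.0, 94.0], 0.29)]
top tray_punch [([592.0, 289.0, 12.0], 0.97)]
top tray_vblock [([372.0, -328.0, 5.0], 0.89)]
top tray_setting_block [([419.0, 322.0, 2.0], 0.57), ([517.0, -7.0, 90.0], 0.55)]
top tray_bench_block [([602.0, -296.0, 6.0], 0.55), ([764.0, 3.0, 12.0], 0.54)]
top loupe [([492.0, 87.0, 74.0], 0.64)]
top plaster [([759.0, 4.0, 14.0], 0.61)]
{'fx': 449.635, 'fy': 449.635, 'cx': 280.222, 'cy': 208.941, 'world_from_camera': [[-0.993, 0.085, -0.087, 495.724], [-0.121, -0.701, 0.703, 779.934], [-0.001, 0.708, 0.706, 905.073], [0.0, 0.0, 0.0, 1.0]]}
side punch [([528.0, -12.0, 139.0], 0.61)]
side vblock [([531.0, -2.0, 104.0], 0.52)]
side setting_block [([526.0, 4.0, 80.0], 0.86)]
side 
[... 279 characters left out ...]
0, 12.0, 15.0], 0.69)]
{'time_s': 1.1, 'qpos': array([ 8.85606045e-01,  3.12887878e-01,  1.49772365e+00, -2.83962492e-05,
        1.33100019e+00, -2.23396110e-01]), 'qvel': array([-2.06183753e-03,  3.13912287e-04,  2.18864848e-04,  8.28035150e-04,
       -4.53019634e-04, -5.31105417e-06]), 'effort': array([ 2.94725260e-04, -4.02119350e+01, -2.52417147e+01,  6.95178495e-02,
        3.19050753e-02,  3.26986276e-05]), 'eef_pos': array([233.92858999, 469.99713253, 238.71746747]), 'tcp_rot': array([3.14156998e+00, 2.47100674e-05, 1.10900890e+00]), 'wrist_force': array([0.30766835, 0.12792873, 0.17440849]), 'moment': array([-0.0554971 ,  0.00990184, -0.07683241]), 'grip_width': 1.0006057172933052}
```

View pics/top.png

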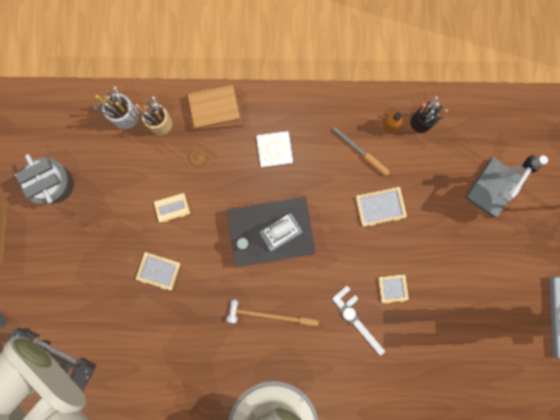

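View pics/side.png

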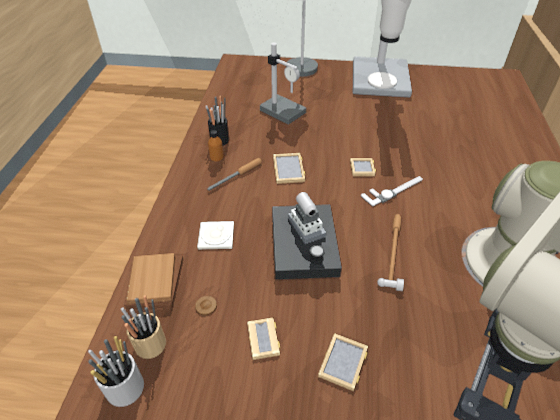

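```bash
cat >> h.py <<'E'
def onplane(uv,cam,z,T=None):
    p=r.camera_params(cam)
    M=np.array(p["world_from_camera"]) if T is None else T@np.array(p["tool_from_camera"])
    uv=np.asarray(uv,float)
    D=np.c_[(uv[:,0]-p["cx"])/p["fx"],-(uv[:,1]-p["cy"])/p["fy"],-np.ones(len(uv))]@M[:3,:3].T
    s=(z-M[2,3])/D[:,2]
    return M[:3,3]+D*s[:,None]
def rect(P):
    (cx,cy),(w,h),a=cv2.minAreaRect(np.float32(P[:,:2]))
    if w<h: w,h,a=h,w,a+90
    a=(a+90)%180-90
    return np.round([cx,cy,w,h,np.radians(a)],3)
def big(m):
    n,l,s,_=cv2.connectedComponentsWithStats(m.astype(np.uint8))
    return l==1+np.argmax(s[1:,4])
E
python3 - <<'E'
from h import *
z=np.load('top.npz'); im,d=z['im'],z['d']
hsv=cv2.cvtColor(im,cv2.COLOR_RGB2HSV)
for n,(u,v) in dict(punch=(172,208),setting=(158,271),bench=(381,207),vblock=(394,289)).items():
    m=np.zeros(d.shape,bool); s=np.s_[v-32:v+32,u-34:u+34]
    m[s]=(hsv[s][...,2]>150)&(im[s][...,0]>170)
    m=big(m); q=np.argwhere(m)[:,::-1]
    print(n,m.sum(),rect(onplane(q,'top',12)))
P=cloud(d,'top'); w=P[190:275,225:320].reshape(-1,3)
for lo,hi in((52,72),(80,94),(97,122),(122,150)):
    q=w[(w[:,2]>lo)&(w[:,2]<hi)]; q=q[np.hypot(q[:,0]-520,q[:,1]+12)<75]
    print(lo,hi,len(q),q.mean(0).round(1),rect(q))
q=w[(w[:,2]>52)&(np.hypot(w[:,0]-520,w[:,1]+12)<75)];print(rect(q), q[:,2].max())
E
```

```text
punch 789 [594.691 287.535  92.609  68.748  -1.27 ]
setting 1160 [418.585 320.401 106.876  83.557   1.273]
bench 1535 [ 602.573 -299.996  132.29    94.985   -1.364]
vblock 779 [ 374.223 -330.54    78.129   77.569   -1.484]
52 72 292 [518.8 -16.5  62. ] [518.228 -20.928 103.646  82.381  -0.949]
80 94 172 [519.9 -12.3  87.2] [526.614 -15.52   75.579  49.832  -0.982]
97 122 79 [523.4 -15.2 116.1] [526.294 -14.019  46.067  42.007  -1.037]
122 150 285 [527.4 -16.5 138.9] [525.513 -16.731  59.971  35.752  -1.059]
[518.228 -20.928 103.646  82.381  -0.949] 148.9069973606688
```

Emit:
servo_tool(motion=[{"hand": 1,"tx": -0.305,"ty": 0.477,"tz": -0.06,"turn": 0.55},{"hand": 1,"tx": -0.305,"ty": 0.477,"tz": -0.06,"turn": 0.55},{"hand": 1,"tx": -0.305,"ty": 0.477,"tz": -0.06,"turn": 0.55},{"hand": 1,"tx": -0.305,"ty": 0.477,"tz": -0.06,"turn": 0.55},{"hand": 1,"tx": -0.305,"ty": 0.477,"tz": -0.06,"turn": 0.55},{"hand": 1,"tx": -0.305,"ty": 0.477,"tz": -0.06,"turn": 0.55},{"hand": 1,"tx": -0.305,"ty": 0.477,"tz": -0.06,"turn": 0.55},{"hand": 1,"tx": -0.305,"ty": 0.477,"tz": -0.06,"turn": 0.55},{"hand": 1,"tx": -0.305,"ty": 0.477,"tz": -0.06,"turn": 0.55},{"hand": 1,"tx": -0.305,"ty": 0.477,"tz": -0.06,"turn": 0.55},{"hand": 1,"tx": -0.305,"ty": 0.477,"tz": -0.06,"turn": 0.55},{"hand": 1,"tx": -0.305,"ty": 0.477,"tz": -0.06,"turn": 0.55}])

```text
time_s: 2.1
eef_pos: [490.3, 41.5, 291.8]
tcp_rot: [3.141, -0.0, 0.559]
wrist_force: [1.0, 0.8, 0.6]
grip_width: 1.001
```

```bash
cat >> h.py <<'E'
from scipy.spatial.transform import Rotation as R
def pose():
    o=r.get_obs(); T=np.eye(4); T[:3,:3]=R.from_euler('xyz',o['tcp_rot']).as_matrix(); T[:3,3]=o['eef_pos']; return T,o
def go(x,y,z,yaw):
    T,o=pose(); t=T[:3,:3].T@(np.array([x,y,z])-T[:3,3])/1000
    dy=o['tcp_rot'][2]-yaw; dy=(dy+np.pi/2)%np.pi-np.pi/2
    print('go',(x,y,z,round(yaw,3)),'tx,ty,tz,turn',t.round(4).tolist(),round(dy,3),'| q6',o['qpos'][5].round(2),'t',o['time_s'])
def look(n):
    T,o=pose(); im,d=r.camera('wrist'); save(im,n); np.savez(f'{n}.npz',im=im,d=d,T=T); return im,d,T
E
python3 - <<'E'
from h import *
p=r.camera_params('wrist'); print({k:np.round(v,3).tolist() for k,v in p.items()})
T,o=pose(); print(o)
go(525,-16,300,0.55)
E
```

```text
{'fx': 369.294, 'fy': 369.294, 'cx': 278.221, 'cy': 204.136, 'tool_from_camera': [[1.0, 0.002, -0.001, 1.893], [0.001, -0.961, -0.278, -70.653], [-0.001, 0.278, -0.961, -146.616], [0.0, 0.0, 0.0, 1.0]]}
{'time_s': 2.1, 'qpos': array([-1.54234105e-01,  2.04462079e-01,  1.49931229e+00,  7.53774040e-05,
        1.43732500e+00, -7.12899573e-01]), 'qvel': array([-0.82905857,  0.44080848, -0.66997169,  0.00203981,  0.22453021,
       -0.82471491]), 'effort': array([  3.85997146, -39.76647377, -22.96698153,  -0.09580479,
        -0.14565834,   1.01359315]), 'eef_pos': array([490.25097035,  41.49711828, 291.82508329]), 'tcp_rot': array([ 3.14132655e+00, -4.22015617e-04,  5.58655512e-01]), 'wrist_force': array([0.97389698, 0.75729166, 0.6079791 ]), 'moment': array([-0.00481974,  0.05335279, -0.00207133]), 'grip_width': 1.0005877001156325}
go (525, -16, 300, 0.55) tx,ty,tz,turn [-0.001, 0.0672, -0.0082] 0.009 | q6 -0.71 t 2.1
```

Emit:
servo_tool(motion=[{"hand": 1,"tx": 0,"ty": 0.025,"tz": 0,"turn": 0},{"hand": 1,"tx": 0,"ty": 0.05,"tz": 0,"turn": 0},{"hand": 1,"tx": 0,"ty": 0.05,"tz": 0,"turn": 0},{"hand": 1,"tx": 0,"ty": 0.05,"tz": 0,"turn": 0}])

```text
time_s: 2.43
eef_pos: [516.2, 0.6, 291.0]
tcp_rot: [-3.141, 0.001, 0.557]
wrist_force: [-0.3, 1.1, -0.5]
grip_width: 1.002
```

```bash
cat >> h.py <<'E'
def slices(P,c,rad,zs):
    w=P.reshape(-1,3); w=w[np.hypot(w[:,0]-c[0],w[:,1]-c[1])<rad]
    for lo,hi in zs:
        q=w[(w[:,2]>lo)&(w[:,2]<hi)]
        if len(q)>20: print(lo,hi,len(q),'medz',np.median(q[:,2]).round(1),rect(q))
E
python3 - <<'E'
from h import *
im,d,T=look('w1')
P=cloud(d,'wrist',T)
slices(P,(523,-15),75,[(56,70),(60,66),(83,93),(113,123),(124,155),(136,155),(140,155)])
go(525,-16,300,0.55)
E
```

```text
56 70 1382 medz 63.7 [529.584 -16.548 100.037  59.991  -1.029]
60 66 1333 medz 63.7 [529.788 -16.482 100.142  59.895  -1.035]
83 93 1108 medz 88.8 [530.789 -15.932  74.858  49.786  -0.99 ]
113 123 576 medz 118.8 [529.468 -11.927  50.799  41.607  -1.031]
124 155 2515 medz 141.3 [531.854 -16.166  60.68   31.04   -1.025]
136 155 2114 medz 142.2 [531.945 -16.208  60.585  28.025  -1.043]
140 155 1540 medz 143.0 [531.901 -16.448  60.212  24.062  -1.042]
go (525, -16, 300, 0.55) tx,ty,tz,turn [-0.0015, 0.0197, -0.0088] 0.009 | q6 -0.78 t 2.4833
```

View pics/w1.png

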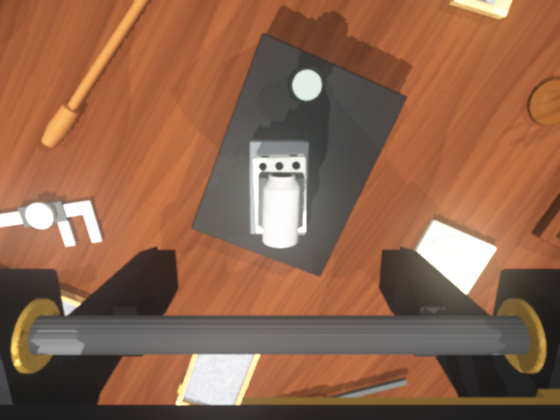

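```bash
python3 - <<'E'
from h import *
go(531.3,-16.3,180,0.54)
E
```

```text
go (531.3, -16.3, 180, 0.54) tx,ty,tz,turn [0.0037, 0.0233, 0.1112] 0.019 | q6 -0.78 t 2.4833
```

Emit:
servo_tool(motion=[{"hand": 1,"tx": 0.0037,"ty": 0.0233,"tz": 0.02,"turn": 0.019},{"hand": 1,"tx": 0.0037,"ty": 0.0233,"tz": 0.05,"turn": 0.019},{"hand": 1,"tx": 0.0037,"ty": 0.0233,"tz": 0.08,"turn": 0.019},{"hand": 1,"tx": 0.0037,"ty": 0.0233,"tz": 0.111,"turn": 0.019},{"hand": 1,"tx": 0.0037,"ty": 0.0233,"tz": 0.13,"turn": 0.019},{"hand": 1,"tx": 0.0037,"ty": 0.0233,"tz": 0.14,"turn": 0.019},{"hand": 1,"tx": 0.0037,"ty": 0.0233,"tz": 0.15,"turn": 0.019},{"hand": 1,"tx": 0.0037,"ty": 0.0233,"tz": 0.15,"turn": 0.019},{"hand": 1,"tx": 0.0037,"ty": 0.0233,"tz": 0.15,"turn": 0.019}])

```text
time_s: 3.23
eef_pos: [531.9, -16.3, 142.3]
tcp_rot: [3.141, -0.001, 0.541]
wrist_force: [0.6, -0.8, 0.2]
grip_width: 1.003
```

```bash
python3 - <<'E'
from h import *
im,d,T=look('w2')
P=cloud(d,'wrist',T)
slices(P,(530,-16),75,[(60,66),(86,91),(116,121),(138,155)])
go(531.3,-16.3,121,0.54)
E
```

```text
60 66 2950 medz 63.7 [528.952 -16.218  99.365  60.112  -1.028]
86 91 2500 medz 88.8 [530.536 -15.601  74.784  50.112  -0.986]
116 121 1666 medz 118.8 [529.155 -12.269  51.058  42.242  -1.034]
138 155 7780 medz 143.0 [534.472 -11.421 106.877  59.203   0.931]
go (531.3, -16.3, 121, 0.54) tx,ty,tz,turn [-0.0007, -0.0006, 0.0216] 0.0 | q6 -0.79 t 3.2833
```

View pics/w2.png

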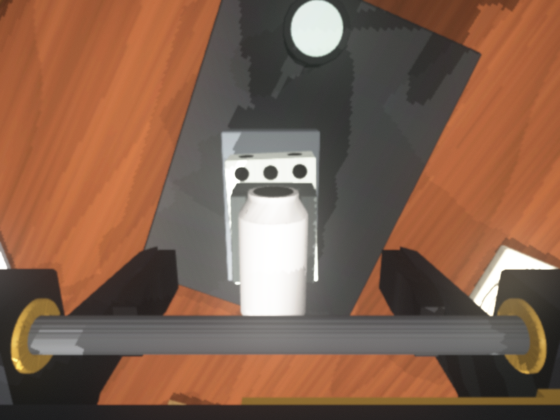

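Emit:
servo_tool(motion=[{"hand": 1,"tx": -0.0007,"ty": -0.0006,"tz": 0.011,"turn": 0},{"hand": 1,"tx": -0.0007,"ty": -0.0006,"tz": 0.0213,"turn": 0},{"hand": 1,"tx": -0.0007,"ty": -0.0006,"tz": 0.0213,"turn": 0},{"hand": 0.5,"tx": -0.0007,"ty": -0.0006,"tz": 0.0213,"turn": 0},{"hand": 0.3,"tx": -0.0007,"ty": -0.0006,"tz": 0.0213,"turn": 0},{"hand": 0.2,"tx": -0.0007,"ty": -0.0006,"tz": 0.0213,"turn": 0},{"hand": 0.2,"tx": -0.0007,"ty": -0.0006,"tz": 0.0213,"turn": 0},{"hand": 0.2,"tx": -0.0007,"ty": -0.0006,"tz": 0.0213,"turn": 0},{"hand": 0.2,"tx": -0.0007,"ty": -0.0006,"tz": 0.0213,"turn": 0},{"hand": 0.2,"tx": -0.0007,"ty": -0.0006,"tz": 0.0213,"turn": 0},{"hand": 0.2,"tx": -0.0007,"ty": -0.0006,"tz": 0.0213,"turn": 0},{"hand": 0.2,"tx": -0.0007,"ty": -0.0006,"tz": 0.0213,"turn": 0}], grip_force=25)

```text
time_s: 4.28
eef_pos: [530.5, -16.6, 120.1]
tcp_rot: [-3.141, 0.001, 0.54]
wrist_force: [-1.7, 0.2, 1.5]
grip_width: 0.356
```

Emit:
servo_tool(motion=[{"hand": 0.2,"tx": 0,"ty": 0,"tz": -0.005,"turn": 0},{"hand": 0.2,"tx": 0,"ty": 0,"tz": -0.015,"turn": 0},{"hand": 0.2,"tx": 0,"ty": 0,"tz": -0.03,"turn": 0},{"hand": 0.2,"tx": 0,"ty": 0,"tz": -0.045,"turn": 0},{"hand": 0.2,"tx": 0,"ty": 0,"tz": -0.06,"turn": 0},{"hand": 0.2,"tx": 0,"ty": 0,"tz": -0.07,"turn": 0},{"hand": 0.2,"tx": 0,"ty": 0,"tz": -0.07,"turn": 0},{"hand": 0.2,"tx": 0,"ty": 0,"tz": -0.07,"turn": 0}])

```text
time_s: 4.95
eef_pos: [530.7, -16.4, 190.2]
tcp_rot: [3.141, -0.0, 0.54]
wrist_force: [-0.2, 0.3, -3.3]
grip_width: 0.354
```

```bash
python3 - <<'E'
from h import *
im,d,T=look('w3'); P=cloud(d,'wrist',T)
print(r.get_obs()['wrist_force'],r.get_obs()['grip_width'])
slices(P,(529,-15),45,[(86,91),(116,121)])
go(618,211,190,0.30)
E
```

```text
[-0.89514719 -0.41613102 -3.0951392 ] 0.3568538065675499
86 91 1746 medz 88.9 [524.657  -6.822  53.258  49.87   -0.989]
116 121 1105 medz 118.6 [526.448  -5.618  42.036  28.136   0.561]
go (618, 211, 190, 0.3) tx,ty,tz,turn [0.192, -0.15, -0.0004] 0.24 | q6 -0.79 t 5.0
```

View pics/w3.png

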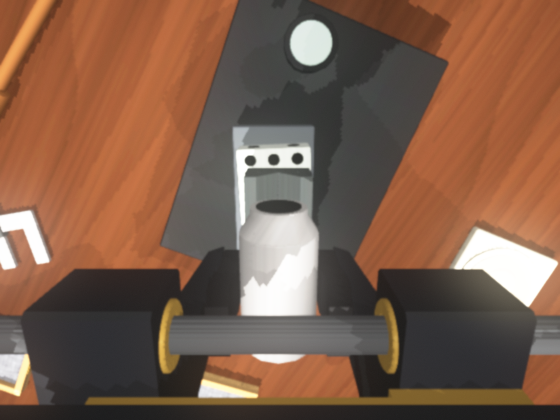

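Emit:
servo_tool(motion=[{"hand": 0.2,"tx": 0.01,"ty": -0.008,"tz": 0,"turn": 0.01},{"hand": 0.2,"tx": 0.03,"ty": -0.023,"tz": 0,"turn": 0.04},{"hand": 0.2,"tx": 0.055,"ty": -0.042,"tz": 0,"turn": 0.08},{"hand": 0.2,"tx": 0.08,"ty": -0.063,"tz": 0,"turn": 0.12},{"hand": 0.2,"tx": 0.105,"ty": -0.083,"tz": 0,"turn": 0.16},{"hand": 0.2,"tx": 0.13,"ty": -0.103,"tz": 0,"turn": 0.19},{"hand": 0.2,"tx": 0.155,"ty": -0.122,"tz": 0,"turn": 0.22},{"hand": 0.2,"tx": 0.177,"ty": -0.138,"tz": 0,"turn": 0.24},{"hand": 0.2,"tx": 0.188,"ty": -0.147,"tz": 0,"turn": 0.24},{"hand": 0.2,"tx": 0.192,"ty": -0.15,"tz": 0,"turn": 0.24},{"hand": 0.2,"tx": 0.192,"ty": -0.15,"tz": 0,"turn": 0.24},{"hand": 0.2,"tx": 0.192,"ty": -0.15,"tz": 0,"turn": 0.24}])

```text
time_s: 6.0
eef_pos: [617.9, 210.1, 189.3]
tcp_rot: [3.142, 0.002, 0.3]
wrist_force: [-0.3, -0.6, -2.5]
grip_width: 0.356
```

```bash
cat >> h.py <<'E'
def rim(im,d,T,c,rad=80):
    """wooden rim: depth about 12 mm high; rect of what lies there"""
    P=cloud(d,'wrist',T); hsv=cv2.cvtColor(im,cv2.COLOR_RGB2HSV)
    m=(abs(P[...,2]-12.5)<3.5)&(np.hypot(P[...,0]-c[0],P[...,1]-c[1])<rad)&(d>0)
    m=big(m); print('rim',m.sum(),np.median(P[m][:,2]).round(1),rect(P[m]))
    return m
E
python3 - <<'E'
from h import *
im,d,T=look('w4')
m=rim(im,d,T,(594.7,287.5))
P=cloud(d,'wrist',T)
q=P[(P[...,2]>185)&(P[...,2]<240)&(np.hypot(P[...,0]-618,P[...,1]-211)<60)]; print('held',rect(q),q[:,2].max())
print(pose()[1]['eef_pos'])
im[m]=[255,0,0]; save(im,'w4m')
E
```

```text
rim 6234 12.5 [597.698 288.442  85.488  62.05   -1.268]
held [619.895 212.208  58.149  57.514   1.062] 239.9952768737027
[618.01294788 209.83372023 189.64637564]
```

View pics/w4m.png

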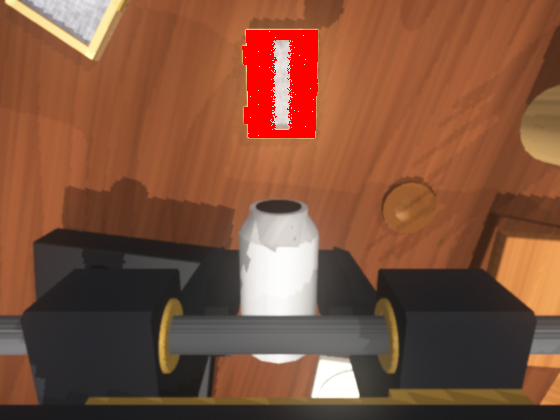

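```bash
python3 - <<'E'
from h import *
go(599.4,289,60,0.303)
E
```

```text
go (599.4, 289, 60, 0.303) tx,ty,tz,turn [0.0057, -0.0812, 0.1296] -0.004 | q6 -0.15 t 6.05
```

Emit:
servo_tool(motion=[{"hand": 0.2,"tx": 0.001,"ty": -0.012,"tz": 0.005,"turn": -0.004},{"hand": 0.2,"tx": 0.002,"ty": -0.032,"tz": 0.015,"turn": -0.004},{"hand": 0.2,"tx": 0.004,"ty": -0.055,"tz": 0.035,"turn": -0.004},{"hand": 0.2,"tx": 0.0055,"ty": -0.075,"tz": 0.055,"turn": -0.004},{"hand": 0.2,"tx": 0.0055,"ty": -0.081,"tz": 0.075,"turn": -0.004},{"hand": 0.2,"tx": 0.0055,"ty": -0.081,"tz": 0.095,"turn": -0.004},{"hand": 0.2,"tx": 0.0055,"ty": -0.081,"tz": 0.115,"turn": -0.004},{"hand": 0.2,"tx": 0.0055,"ty": -0.081,"tz": 0.13,"turn": -0.004},{"hand": 0.2,"tx": 0.0055,"ty": -0.081,"tz": 0.14,"turn": -0.004},{"hand": 0.2,"tx": 0.0055,"ty": -0.081,"tz": 0.145,"turn": -0.004},{"hand": 0.2,"tx": 0.0055,"ty": -0.081,"tz": 0.145,"turn": -0.004},{"hand": 0.2,"tx": 0.0055,"ty": -0.081,"tz": 0.145,"turn": -0.004}])

```text
time_s: 7.05
eef_pos: [599.9, 290.0, 45.8]
tcp_rot: [3.142, -0.001, 0.304]
wrist_force: [0.6, -0.0, -3.5]
grip_width: 0.354
```

```bash
python3 - <<'E'
from h import *
im,d,T=look('w5')
go(599.4,289,15.5,0.303)
E
```

```text
go (599.4, 289, 15.5, 0.303) tx,ty,tz,turn [-0.001, 0.0008, 0.0307] 0.001 | q6 -0.03 t 7.1
```

View pics/w5.png

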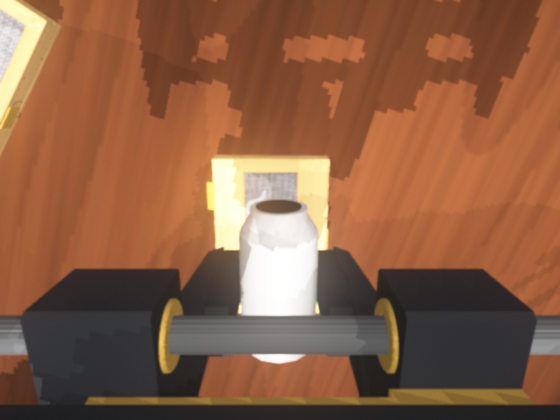

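Emit:
servo_tool(motion=[{"hand": 0.2,"tx": -0.003,"ty": 0,"tz": 0.01,"turn": 0},{"hand": 0.2,"tx": -0.003,"ty": 0,"tz": 0.018,"turn": 0},{"hand": 0.2,"tx": -0.003,"ty": 0,"tz": 0.024,"turn": 0},{"hand": 0.2,"tx": -0.003,"ty": 0,"tz": 0.027,"turn": 0},{"hand": 0.2,"tx": -0.003,"ty": 0,"tz": 0.0285,"turn": 0},{"hand": 0.2,"tx": -0.003,"ty": 0,"tz": 0.0285,"turn": 0},{"hand": 0.2,"tx": -0.003,"ty": 0,"tz": 0.0285,"turn": 0}])

```text
time_s: 7.68
eef_pos: [596.9, 289.1, 16.8]
tcp_rot: [3.142, -0.0, 0.304]
wrist_force: [-0.0, 0.4, -3.0]
grip_width: 0.353
```

Emit:
servo_tool(motion=[{"hand": 0.2,"tx": 0,"ty": 0,"tz": 0.001,"turn": 0},{"hand": 0.2,"tx": 0,"ty": 0,"tz": 0.001,"turn": 0},{"hand": 0.2,"tx": 0,"ty": 0,"tz": 0.0015,"turn": 0},{"hand": 0.2,"tx": 0,"ty": 0,"tz": 0.0015,"turn": 0},{"hand": 0.2,"tx": 0,"ty": 0,"tz": 0.0015,"turn": 0}])

```text
time_s: 8.1
eef_pos: [597.0, 289.1, 16.0]
tcp_rot: [3.142, -0.001, 0.304]
wrist_force: [-2.8, -0.8, 6.4]
grip_width: 0.356
```

Emit:
servo_tool(motion=[{"hand": 0.36,"tx": 0,"ty": 0,"tz": 0,"turn": 0},{"hand": 0.38,"tx": 0,"ty": 0,"tz": 0,"turn": 0},{"hand": 0.42,"tx": 0,"ty": 0,"tz": 0,"turn": 0},{"hand": 0.5,"tx": 0,"ty": 0,"tz": 0,"turn": 0},{"hand": 0.6,"tx": 0,"ty": 0,"tz": 0,"turn": 0},{"hand": 0.7,"tx": 0,"ty": 0,"tz": 0,"turn": 0},{"hand": 0.7,"tx": 0,"ty": 0,"tz": 0,"turn": 0},{"hand": 0.7,"tx": 0,"ty": 0,"tz": -0.02,"turn": 0},{"hand": 0.8,"tx": 0,"ty": 0,"tz": -0.05,"turn": 0},{"hand": 1,"tx": 0,"ty": 0.03,"tz": -0.09,"turn": 0},{"hand": 1,"tx": 0,"ty": 0.06,"tz": -0.13,"turn": 0},{"hand": 1,"tx": 0,"ty": 0.06,"tz": -0.13,"turn": 0}])

```text
time_s: 9.1
eef_pos: [616.8, 229.7, 150.2]
tcp_rot: [3.14, -0.007, 0.303]
wrist_force: [0.7, -0.5, 0.5]
grip_width: 0.977
```

```bash
sed -i 's/    M=np.array(p\["world_from_camera"\]) if T is None else T@np.array(p\["tool_from_camera"\])/    M=np.array(p.get("world_from_camera",p.get("tool_from_camera"))); \n    if T is not None: M[0,3]-=1.9; M=T@M/' h.py
python3 - <<'E'
from h import *
im,d,T=look('w6')
m=rim(im,d,T,(596,289))
P=cloud(d,'wrist',T); slices(P,(597,289),45,[(25,45),(34,45)])
im[m]=[255,0,0]; save(im,'w6m')
go(530,-13,220,0.54)
E
```

```text
rim 5450 12.7 [595.752 287.628  85.949  62.275  -1.275]
25 45 3819 medz 36.9 [596.488 289.149  60.326  31.327  -1.28 ]
34 45 2904 medz 37.9 [596.546 288.895  59.806  25.992  -1.28 ]
go (530, -13, 220, 0.54) tx,ty,tz,turn [-0.1549, 0.2052, -0.0698] -0.239 | q6 -0.12 t 9.15
```

View pics/w6m.png

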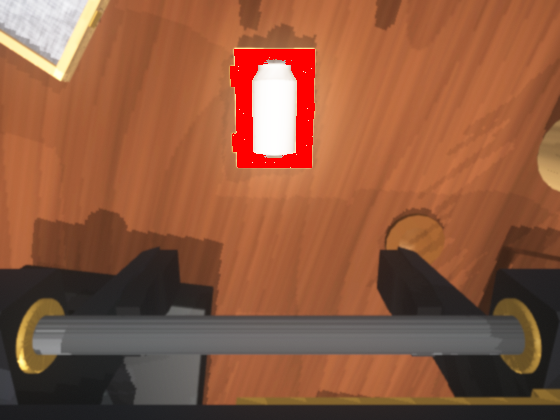

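Emit:
servo_tool(motion=[{"hand": 1,"tx": -0.021,"ty": 0.028,"tz": -0.03,"turn": -0.03},{"hand": 1,"tx": -0.042,"ty": 0.056,"tz": -0.07,"turn": -0.08},{"hand": 1,"tx": -0.063,"ty": 0.084,"tz": -0.07,"turn": -0.12},{"hand": 1,"tx": -0.084,"ty": 0.112,"tz": -0.07,"turn": -0.16},{"hand": 1,"tx": -0.105,"ty": 0.14,"tz": -0.07,"turn": -0.2},{"hand": 1,"tx": -0.126,"ty": 0.168,"tz": -0.07,"turn": -0.239},{"hand": 1,"tx": -0.145,"ty": 0.192,"tz": -0.07,"turn": -0.239},{"hand": 1,"tx": -0.155,"ty": 0.205,"tz": -0.07,"turn": -0.239},{"hand": 1,"tx": -0.155,"ty": 0.205,"tz": -0.07,"turn": -0.239},{"hand": 1,"tx": -0.155,"ty": 0.205,"tz": -0.07,"turn": -0.239}])

```text
time_s: 9.98
eef_pos: [528.0, -10.1, 214.5]
tcp_rot: [-3.141, 0.0, 0.542]
wrist_force: [0.6, 0.9, 0.3]
grip_width: 1.004
```

```bash
python3 - <<'E'
from h import *
im,d,T=look('w7'); P=cloud(d,'wrist',T)
slices(P,(529,-15),75,[(61,66),(86,91),(116.5,121)])
go(528,-15,93,0.54)
E
```

```text
61 66 1988 medz 63.7 [527.87  -17.768 100.342  60.055  -1.028]
86 91 1913 medz 88.8 [529.335 -17.097  75.636  50.035  -0.985]
116.5 121 1916 medz 118.6 [529.788 -14.671  46.609  41.992  -1.028]
go (528, -15, 93, 0.54) tx,ty,tz,turn [-0.0031, 0.0047, 0.1216] 0.003 | q6 -0.78 t 10.0333
```

Emit:
servo_tool(motion=[{"hand": 1,"tx": -0.0014,"ty": 0.0054,"tz": 0.03,"turn": 0},{"hand": 1,"tx": -0.0014,"ty": 0.0054,"tz": 0.06,"turn": 0},{"hand": 1,"tx": -0.0014,"ty": 0.0054,"tz": 0.085,"turn": 0},{"hand": 1,"tx": -0.0014,"ty": 0.0054,"tz": 0.105,"turn": 0},{"hand": 1,"tx": -0.0014,"ty": 0.0054,"tz": 0.115,"turn": 0},{"hand": 1,"tx": -0.0014,"ty": 0.0054,"tz": 0.12,"turn": 0},{"hand": 1,"tx": -0.0014,"ty": 0.0054,"tz": 0.12,"turn": 0},{"hand": 1,"tx": -0.0014,"ty": 0.0054,"tz": 0.12,"turn": 0}])

```text
time_s: 10.7
eef_pos: [530.4, -15.2, 95.9]
tcp_rot: [3.141, -0.001, 0.544]
wrist_force: [-0.9, -0.2, -0.1]
grip_width: 1.003
```

```bash
python3 - <<'E'
from h import *
go(529.8,-14.7,91.2,0.543)
E
```

```text
go (529.8, -14.7, 91.2, 0.543) tx,ty,tz,turn [-0.0002, -0.0008, 0.0047] 0.001 | q6 -0.79 t 10.7
```

Emit:
servo_tool(motion=[{"hand": 1,"tx": 0,"ty": -0.0008,"tz": 0.0045,"turn": 0},{"hand": 0.8,"tx": 0,"ty": -0.0008,"tz": 0.0045,"turn": 0},{"hand": 0.65,"tx": 0,"ty": -0.0008,"tz": 0.0045,"turn": 0},{"hand": 0.5,"tx": 0,"ty": -0.0008,"tz": 0.0045,"turn": 0},{"hand": 0.4,"tx": 0,"ty": -0.0008,"tz": 0.0045,"turn": 0},{"hand": 0.3,"tx": 0,"ty": -0.0008,"tz": 0.0045,"turn": 0},{"hand": 0.3,"tx": 0,"ty": -0.0008,"tz": 0.0045,"turn": 0},{"hand": 0.3,"tx": 0,"ty": -0.0008,"tz": 0.0045,"turn": 0},{"hand": 0.3,"tx": 0,"ty": -0.0008,"tz": 0.0045,"turn": 0}], grip_force=30)

```text
time_s: 11.45
eef_pos: [529.4, -14.9, 90.7]
tcp_rot: [3.142, -0.0, 0.543]
wrist_force: [1.0, -0.0, -0.0]
grip_width: 0.471
```

Emit:
servo_tool(motion=[{"hand": 0.3,"tx": 0,"ty": 0,"tz": -0.005,"turn": 0},{"hand": 0.3,"tx": 0,"ty": 0,"tz": -0.015,"turn": 0},{"hand": 0.3,"tx": 0,"ty": 0,"tz": -0.03,"turn": 0},{"hand": 0.3,"tx": 0,"ty": 0,"tz": -0.05,"turn": 0},{"hand": 0.3,"tx": 0,"ty": 0,"tz": -0.075,"turn": 0},{"hand": 0.3,"tx": 0,"ty": 0,"tz": -0.09,"turn": 0},{"hand": 0.3,"tx": 0,"ty": 0,"tz": -0.1,"turn": 0},{"hand": 0.3,"tx": 0,"ty": 0,"tz": -0.1,"turn": 0},{"hand": 0.3,"tx": 0,"ty": 0,"tz": -0.1,"turn": 0}])

```text
time_s: 12.2
eef_pos: [529.1, -14.8, 190.3]
tcp_rot: [-3.141, 0.0, 0.543]
wrist_force: [-0.5, 0.7, -4.9]
grip_width: 0.476
```

Emit:
servo_tool(motion=[{"hand": 0.3,"tx": 0,"ty": 0,"tz": 0.015,"turn": 0},{"hand": 0.3,"tx": 0,"ty": 0,"tz": 0.04,"turn": 0},{"hand": 0.3,"tx": 0,"ty": 0,"tz": 0.065,"turn": 0},{"hand": 0.3,"tx": 0,"ty": 0,"tz": 0.085,"turn": 0},{"hand": 0.3,"tx": 0,"ty": 0,"tz": 0.093,"turn": 0},{"hand": 0.3,"tx": 0,"ty": 0,"tz": 0.096,"turn": 0},{"hand": 0.3,"tx": 0,"ty": 0,"tz": 0.098,"turn": 0},{"hand": 0.3,"tx": 0,"ty": 0,"tz": 0.099,"turn": 0},{"hand": 0.3,"tx": 0,"ty": 0,"tz": 0.0995,"turn": 0},{"hand": 0.3,"tx": 0,"ty": 0,"tz": 0.0998,"turn": 0},{"hand": 0.3,"tx": 0,"ty": 0,"tz": 0.0998,"turn": 0}])

```text
time_s: 13.12
eef_pos: [529.6, -14.9, 91.4]
tcp_rot: [3.141, -0.001, 0.543]
wrist_force: [0.2, 0.3, -3.8]
grip_width: 0.471
```

Emit:
servo_tool(motion=[{"hand": 0.3,"tx": 0,"ty": 0,"tz": 0.0004,"turn": 0},{"hand": 0.3,"tx": 0,"ty": 0,"tz": 0.0006,"turn": 0},{"hand": 0.3,"tx": 0,"ty": 0,"tz": 0.0006,"turn": 0}])

```text
time_s: 13.37
eef_pos: [529.5, -14.9, 90.7]
tcp_rot: [3.141, -0.0, 0.543]
wrist_force: [-1.1, -0.4, 0.4]
grip_width: 0.474
```

Contact. Open slightly, rise 6.3 mm, regrip, lift.

Emit:
servo_tool(motion=[{"hand": 0.49,"tx": 0,"ty": 0,"tz": 0,"turn": 0},{"hand": 0.55,"tx": 0,"ty": 0,"tz": 0,"turn": 0},{"hand": 0.55,"tx": 0,"ty": 0,"tz": 0,"turn": 0},{"hand": 0.55,"tx": 0,"ty": 0,"tz": -0.003,"turn": 0},{"hand": 0.55,"tx": 0,"ty": 0,"tz": -0.0063,"turn": 0},{"hand": 0.55,"tx": 0,"ty": 0,"tz": -0.0063,"turn": 0},{"hand": 0.3,"tx": 0,"ty": 0,"tz": -0.0063,"turn": 0},{"hand": 0.3,"tx": 0,"ty": 0,"tz": -0.0063,"turn": 0},{"hand": 0.3,"tx": 0,"ty": 0,"tz": -0.0063,"turn": 0},{"hand": 0.3,"tx": 0,"ty": 0,"tz": -0.0063,"turn": 0},{"hand": 0.3,"tx": 0,"ty": 0,"tz": -0.0063,"turn": 0}])

```text
time_s: 14.28
eef_pos: [529.5, -14.9, 96.7]
tcp_rot: [3.141, -0.0, 0.543]
wrist_force: [-0.1, 0.5, 4.5]
grip_width: 0.473
```

Emit:
servo_tool(motion=[{"hand": 0.3,"tx": 0,"ty": 0,"tz": -0.005,"turn": 0},{"hand": 0.3,"tx": 0,"ty": 0,"tz": -0.015,"turn": 0},{"hand": 0.3,"tx": 0,"ty": 0,"tz": -0.03,"turn": 0},{"hand": 0.3,"tx": 0,"ty": 0,"tz": -0.05,"turn": 0},{"hand": 0.3,"tx": 0,"ty": 0,"tz": -0.07,"turn": 0},{"hand": 0.3,"tx": 0,"ty": 0,"tz": -0.08,"turn": 0},{"hand": 0.3,"tx": 0,"ty": 0,"tz": -0.08,"turn": 0},{"hand": 0.3,"tx": 0,"ty": 0,"tz": -0.08,"turn": 0}])

```text
time_s: 14.95
eef_pos: [529.1, -14.8, 176.2]
tcp_rot: [-3.141, 0.0, 0.543]
wrist_force: [-0.6, -0.1, -3.6]
grip_width: 0.474
```

```bash
python3 - <<'E'
from h import *
im,d,T=look('w8'); P=cloud(d,'wrist',T)
slices(P,(528,-16),60,[(61,66),(86,91)])
# V-block tray: (374,-330) x yaw -1.484 => jaw .087 ; hover 75 mm on +tool y side
for yaw in (.087,.087+np.pi/2):
    go(374+75*np.sin(yaw),-330-75*np.cos(yaw),180,yaw)
E
```

```text
61 66 2069 medz 63.7 [5.16835e+02 5.12000e-01 6.00420e+01 5.77540e+01 5.43000e-01]
86 91 4301 medz 88.8 [518.932  -1.366  50.064  37.939   0.58 ]
go (np.float64(380.5167718270694), np.float64(-404.71634148533985), 180, 0.087) tx,ty,tz,turn [-0.3284, 0.2572, -0.0044] 0.456 | q6 -0.79 t 15.0
go (np.float64(448.71634148533985), np.float64(-323.4832281729306), 180, 1.658) tx,ty,tz,turn [-0.2281, 0.2229, -0.0045] -1.115 | q6 -0.79 t 15.0
```

Emit:
servo_tool(motion=[{"hand": 0.3,"tx": -0.012,"ty": 0.0095,"tz": 0,"turn": 0.02},{"hand": 0.3,"tx": -0.035,"ty": 0.0275,"tz": 0,"turn": 0.06},{"hand": 0.3,"tx": -0.063,"ty": 0.05,"tz": 0,"turn": 0.1},{"hand": 0.3,"tx": -0.093,"ty": 0.073,"tz": 0,"turn": 0.15},{"hand": 0.3,"tx": -0.123,"ty": 0.096,"tz": 0,"turn": 0.2},{"hand": 0.3,"tx": -0.153,"ty": 0.12,"tz": 0,"turn": 0.25},{"hand": 0.3,"tx": -0.183,"ty": 0.143,"tz": 0,"turn": 0.3},{"hand": 0.3,"tx": -0.213,"ty": 0.167,"tz": 0,"turn": 0.35},{"hand": 0.3,"tx": -0.243,"ty": 0.19,"tz": 0,"turn": 0.4},{"hand": 0.3,"tx": -0.273,"ty": 0.214,"tz": 0,"turn": 0.456},{"hand": 0.3,"tx": -0.3,"ty": 0.235,"tz": 0,"turn": 0.456},{"hand": 0.3,"tx": -0.32,"ty": 0.25,"tz": 0,"turn": 0.456}])

```text
time_s: 16.0
eef_pos: [382.8, -396.4, 174.9]
tcp_rot: [-3.14, 0.001, 0.085]
wrist_force: [1.1, 0.4, -4.0]
grip_width: 0.473
```

Emit:
servo_tool(motion=[{"hand": 0.3,"tx": 0,"ty": 0,"tz": 0,"turn": 0},{"hand": 0.3,"tx": 0,"ty": 0,"tz": 0,"turn": 0}])

```text
time_s: 16.17
eef_pos: [383.7, -394.5, 174.9]
tcp_rot: [-3.139, 0.001, 0.085]
wrist_force: [-0.1, 0.2, -4.3]
grip_width: 0.474
```

```bash
cat >> h.py <<'E'
def tray(im,d,T,c,half):
    """rect of rim and of recess (grey felt) of a tray near c"""
    P=cloud(d,'wrist',T); near=(np.hypot(P[...,0]-c[0],P[...,1]-c[1])<half)
    m=rim(im,d,T,c,half); hsv=cv2.cvtColor(im,cv2.COLOR_RGB2HSV)
    f=big(near&(hsv[...,1]<50)&(abs(P[...,2]-6)<5)); print('felt',f.sum(),np.median(P[f][:,2]).round(1),rect(P[f]))
    v=im.copy(); v[m]=[255,0,0]; v[f]=[0,255,0]; return v
E
python3 - <<'E'
from h import *
im,d,T=look('w9'); o=pose()[1]; print(o['eef_pos'],o['tcp_rot'])
save(tray(im,d,T,(374,-330),70),'w9m')
E
```

```text
[ 384.25310812 -393.64411702  175.23091566] [-3.13906003e+00  9.43910252e-04  8.63114315e-02]
rim 2990 12.6 [ 374.459 -330.723   72.17    71.674   -1.454]
felt 4715 7.0 [ 375.966 -330.289   57.94    54.185   -1.453]
```

View pics/w9m.png

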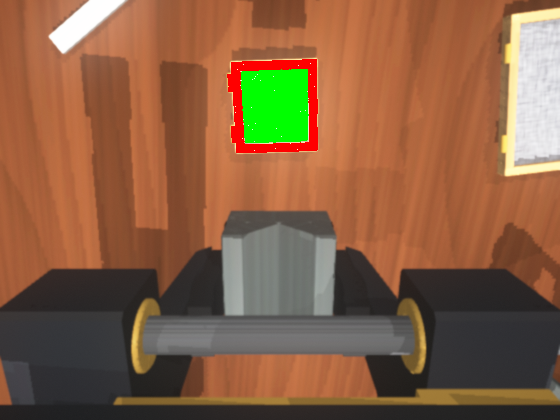

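```bash
python3 - <<'E'
from h import *
go(376,-330.3,40,0.118)
E
```

```text
go (376, -330.3, 40, 0.118) tx,ty,tz,turn [-0.0026, -0.0635, 0.1354] -0.032 | q6 -1.1 t 16.2167
```

Emit:
servo_tool(motion=[{"hand": 0.3,"tx": -0.001,"ty": -0.012,"tz": 0.005,"turn": -0.032},{"hand": 0.3,"tx": -0.0026,"ty": -0.032,"tz": 0.02,"turn": -0.032},{"hand": 0.3,"tx": -0.0026,"ty": -0.053,"tz": 0.045,"turn": -0.032},{"hand": 0.3,"tx": -0.0026,"ty": -0.0635,"tz": 0.07,"turn": -0.032},{"hand": 0.3,"tx": -0.0026,"ty": -0.0635,"tz": 0.095,"turn": -0.032},{"hand": 0.3,"tx": -0.0026,"ty": -0.0635,"tz": 0.115,"turn": -0.032},{"hand": 0.3,"tx": -0.0026,"ty": -0.0635,"tz": 0.13,"turn": -0.032},{"hand": 0.3,"tx": -0.0026,"ty": -0.0635,"tz": 0.135,"turn": -0.032},{"hand": 0.3,"tx": -0.0026,"ty": -0.0635,"tz": 0.135,"turn": -0.032},{"hand": 0.3,"tx": -0.0026,"ty": -0.0635,"tz": 0.135,"turn": -0.032}])

```text
time_s: 17.05
eef_pos: [376.9, -330.9, 42.1]
tcp_rot: [3.141, -0.0, 0.12]
wrist_force: [-0.4, -0.1, -3.4]
grip_width: 0.471
```

```bash
python3 - <<'E'
from h import *
go(376,-330.3,16,0.118); print(r.get_obs()['tcp_rot'],r.get_obs()['qpos'])
E
```

```text
go (376, -330.3, 16, 0.118) tx,ty,tz,turn [-0.0008, -0.0007, 0.0261] 0.002 | q6 -1.07 t 17.05
[ 3.14120301e+00 -2.64077778e-04  1.19856210e-01] [-9.54594521e-01  5.15824127e-01  1.78134972e+00  6.24346596e-05
  8.43950423e-01 -1.07449216e+00]
```

Emit:
servo_tool(motion=[{"hand": 0.3,"tx": -0.0008,"ty": -0.0007,"tz": 0.008,"turn": 0},{"hand": 0.3,"tx": -0.0008,"ty": -0.0007,"tz": 0.016,"turn": 0},{"hand": 0.3,"tx": -0.0008,"ty": -0.0007,"tz": 0.021,"turn": 0},{"hand": 0.3,"tx": -0.0008,"ty": -0.0007,"tz": 0.024,"turn": 0},{"hand": 0.3,"tx": -0.0008,"ty": -0.0007,"tz": 0.0255,"turn": 0},{"hand": 0.3,"tx": -0.0008,"ty": -0.0007,"tz": 0.026,"turn": 0},{"hand": 0.3,"tx": -0.0008,"ty": -0.0007,"tz": 0.026,"turn": 0},{"hand": 0.3,"tx": -0.0008,"ty": -0.0007,"tz": 0.0265,"turn": 0},{"hand": 0.3,"tx": -0.0008,"ty": -0.0007,"tz": 0.0265,"turn": 0}])

```text
time_s: 17.8
eef_pos: [375.6, -330.7, 15.2]
tcp_rot: [3.141, -0.0, 0.119]
wrist_force: [-0.1, -0.6, -2.8]
grip_width: 0.475
```

Emit:
servo_tool(motion=[{"hand": 0.3,"tx": 0,"ty": 0,"tz": 0.0004,"turn": 0},{"hand": 0.3,"tx": 0,"ty": 0,"tz": 0.0008,"turn": 0},{"hand": 0.3,"tx": 0,"ty": 0,"tz": 0.0008,"turn": 0}])

```text
time_s: 18.05
eef_pos: [375.6, -330.8, 14.7]
tcp_rot: [3.141, -0.0, 0.119]
wrist_force: [-1.4, 2.5, 4.2]
grip_width: 0.473
```

Contact; release and rise.

Emit:
servo_tool(motion=[{"hand": 0.48,"tx": 0,"ty": 0,"tz": 0,"turn": 0},{"hand": 0.5,"tx": 0,"ty": 0,"tz": 0,"turn": 0},{"hand": 0.55,"tx": 0,"ty": 0,"tz": 0,"turn": 0},{"hand": 0.65,"tx": 0,"ty": 0,"tz": 0,"turn": 0},{"hand": 0.7,"tx": 0,"ty": 0,"tz": 0,"turn": 0},{"hand": 0.7,"tx": 0,"ty": 0,"tz": -0.015,"turn": 0},{"hand": 0.8,"tx": 0,"ty": 0,"tz": -0.045,"turn": 0},{"hand": 1,"tx": 0,"ty": 0.03,"tz": -0.08,"turn": 0},{"hand": 1,"tx": 0,"ty": 0.06,"tz": -0.12,"turn": 0},{"hand": 1,"tx": 0,"ty": 0.06,"tz": -0.15,"turn": 0},{"hand": 1,"tx": 0,"ty": 0.06,"tz": -0.15,"turn": 0}])

```text
time_s: 18.97
eef_pos: [384.2, -394.2, 171.3]
tcp_rot: [3.13, -0.005, 0.118]
wrist_force: [-0.2, 0.3, 0.7]
grip_width: 0.995
```

```bash
python3 - <<'E'
from h import *
im,d,T=look('w10'); P=cloud(d,'wrist',T)
slices(P,(376,-330),45,[(33,40)]); rim(im,d,T,(376,-330),60)
go(529,-17,190,0.585)
E
```

```text
33 40 2074 medz 36.3 [ 376.245 -329.817   45.717   42.03    -1.456]
rim 3097 12.7 [ 3.74653e+02 -3.30491e+02  7.24170e+01  7.10400e+01  1.15000e-01]
go (529, -17, 190, 0.585) tx,ty,tz,turn [0.1888, -0.3553, -0.0242] -0.467 | q6 -1.13 t 19.0167
```

Emit:
servo_tool(motion=[{"hand": 1,"tx": 0.018,"ty": -0.034,"tz": -0.01,"turn": -0.04},{"hand": 1,"tx": 0.036,"ty": -0.068,"tz": -0.02,"turn": -0.1},{"hand": 1,"tx": 0.054,"ty": -0.102,"tz": -0.03,"turn": -0.15},{"hand": 1,"tx": 0.072,"ty": -0.136,"tz": -0.03,"turn": -0.2},{"hand": 1,"tx": 0.09,"ty": -0.169,"tz": -0.03,"turn": -0.25},{"hand": 1,"tx": 0.108,"ty": -0.203,"tz": -0.03,"turn": -0.3},{"hand": 1,"tx": 0.126,"ty": -0.237,"tz": -0.03,"turn": -0.35},{"hand": 1,"tx": 0.144,"ty": -0.271,"tz": -0.03,"turn": -0.4},{"hand": 1,"tx": 0.162,"ty": -0.305,"tz": -0.03,"turn": -0.467},{"hand": 1,"tx": 0.178,"ty": -0.335,"tz": -0.03,"turn": -0.467},{"hand": 1,"tx": 0.189,"ty": -0.355,"tz": -0.03,"turn": -0.467},{"hand": 1,"tx": 0.189,"ty": -0.355,"tz": -0.03,"turn": -0.467}])

```text
time_s: 20.02
eef_pos: [528.3, -11.4, 192.9]
tcp_rot: [-3.14, 0.001, 0.59]
wrist_force: [0.3, 0.5, -0.3]
grip_width: 1.002
```

Emit:
servo_tool(motion=[{"hand": 1,"tx": 0,"ty": 0,"tz": 0,"turn": 0},{"hand": 1,"tx": 0,"ty": 0,"tz": 0,"turn": 0}])

```text
time_s: 20.18
eef_pos: [527.6, -15.7, 193.4]
tcp_rot: [-3.141, 0.001, 0.586]
wrist_force: [0.3, 0.2, 0.5]
grip_width: 1.003
```

```bash
python3 - <<'E'
from h import *
im,d,T=look('w11'); P=cloud(d,'wrist',T)
slices(P,(529,-15),75,[(61,66),(86,91)])
go(529,-17,72,0.585)
E
```

```text
61 66 2268 medz 63.7 [527.722 -17.549 100.07   60.163  -1.029]
86 91 7161 medz 88.9 [529.184 -16.832  74.861  50.045  -0.987]
go (529, -17, 72, 0.585) tx,ty,tz,turn [0.0007, 0.0015, 0.1216] -0.0 | q6 -0.84 t 20.2333
```

Emit:
servo_tool(motion=[{"hand": 1,"tx": 0.0008,"ty": 0.0015,"tz": 0.03,"turn": 0},{"hand": 1,"tx": 0.0008,"ty": 0.0015,"tz": 0.06,"turn": 0},{"hand": 1,"tx": 0.0008,"ty": 0.0015,"tz": 0.09,"turn": 0},{"hand": 1,"tx": 0.0008,"ty": 0.0015,"tz": 0.11,"turn": 0},{"hand": 1,"tx": 0.0008,"ty": 0.0015,"tz": 0.119,"turn": 0},{"hand": 1,"tx": 0.0008,"ty": 0.0015,"tz": 0.1215,"turn": 0},{"hand": 1,"tx": 0.0008,"ty": 0.0015,"tz": 0.1215,"turn": 0},{"hand": 0.8,"tx": 0.0008,"ty": 0.0015,"tz": 0.1215,"turn": 0}])

```text
time_s: 20.9
eef_pos: [530.3, -16.6, 73.9]
tcp_rot: [3.14, -0.001, 0.585]
wrist_force: [-0.1, 0.1, -0.5]
grip_width: 0.945
```

Emit:
servo_tool(motion=[{"hand": 0.7,"tx": 0,"ty": 0,"tz": 0,"turn": 0},{"hand": 0.6,"tx": 0,"ty": 0,"tz": 0,"turn": 0},{"hand": 0.5,"tx": 0,"ty": 0,"tz": 0,"turn": 0},{"hand": 0.4,"tx": 0,"ty": 0,"tz": 0,"turn": 0},{"hand": 0.4,"tx": 0,"ty": 0,"tz": 0,"turn": 0},{"hand": 0.4,"tx": 0,"ty": 0,"tz": 0,"turn": 0},{"hand": 0.4,"tx": 0,"ty": 0,"tz": 0,"turn": 0},{"hand": 0.4,"tx": 0,"ty": 0,"tz": 0,"turn": 0}], grip_force=40)

```text
time_s: 21.57
eef_pos: [529.6, -16.2, 72.9]
tcp_rot: [-3.142, 0.0, 0.586]
wrist_force: [-3.6, -1.5, 5.1]
grip_width: 0.561
```

Emit:
servo_tool(motion=[{"hand": 0.4,"tx": 0,"ty": 0,"tz": -0.003,"turn": 0},{"hand": 0.4,"tx": 0,"ty": 0,"tz": -0.01,"turn": 0},{"hand": 0.4,"tx": 0,"ty": 0,"tz": -0.025,"turn": 0},{"hand": 0.4,"tx": 0,"ty": 0,"tz": -0.045,"turn": 0},{"hand": 0.4,"tx": 0,"ty": 0,"tz": -0.07,"turn": 0},{"hand": 0.4,"tx": 0,"ty": 0,"tz": -0.09,"turn": 0},{"hand": 0.4,"tx": 0,"ty": 0,"tz": -0.105,"turn": 0},{"hand": 0.4,"tx": 0,"ty": 0,"tz": -0.11,"turn": 0},{"hand": 0.4,"tx": 0,"ty": 0,"tz": -0.11,"turn": 0},{"hand": 0.4,"tx": 0,"ty": 0,"tz": -0.11,"turn": 0}])

```text
time_s: 22.4
eef_pos: [529.2, -15.9, 181.7]
tcp_rot: [-3.14, 0.001, 0.586]
wrist_force: [-0.5, -0.7, -6.5]
grip_width: 0.56
```

```bash
python3 - <<'E'
from h import *
o=r.get_obs(); print(o['wrist_force'],o['moment'],o['grip_width'],o['eef_pos'])
go(395,244,185,-0.298)
E
```

```text
[-0.51512579 -0.70872061 -6.50068   ] [-0.04840665  0.01930303  0.01586939] 0.5597940650633053 [529.22902264 -15.93686417 181.73426023]
go (395, 244, 185, -0.298) tx,ty,tz,turn [0.0319, -0.2908, -0.0029] 0.884 | q6 -0.84 t 22.4
```

Emit:
servo_tool(motion=[{"hand": 0.4,"tx": 0.001,"ty": -0.009,"tz": 0,"turn": 0.03},{"hand": 0.4,"tx": 0.003,"ty": -0.027,"tz": 0,"turn": 0.09},{"hand": 0.4,"tx": 0.006,"ty": -0.05,"tz": 0,"turn": 0.17},{"hand": 0.4,"tx": 0.009,"ty": -0.08,"tz": 0,"turn": 0.26},{"hand": 0.4,"tx": 0.012,"ty": -0.11,"tz": 0,"turn": 0.35},{"hand": 0.4,"tx": 0.0155,"ty": -0.14,"tz": 0,"turn": 0.44},{"hand": 0.4,"tx": 0.019,"ty": -0.17,"tz": 0,"turn": 0.53},{"hand": 0.4,"tx": 0.022,"ty": -0.2,"tz": 0,"turn": 0.62},{"hand": 0.4,"tx": 0.025,"ty": -0.23,"tz": 0,"turn": 0.71},{"hand": 0.4,"tx": 0.028,"ty": -0.255,"tz": 0,"turn": 0.79},{"hand": 0.4,"tx": 0.03,"ty": -0.275,"tz": 0,"turn": 0.85},{"hand": 0.4,"tx": 0.0319,"ty": -0.288,"tz": 0,"turn": 0.884}])

```text
time_s: 23.4
eef_pos: [395.2, 242.9, 181.4]
tcp_rot: [3.14, 0.003, -0.3]
wrist_force: [0.7, -0.8, -5.9]
grip_width: 0.564
```

Emit:
servo_tool(motion=[{"hand": 0.4,"tx": 0,"ty": 0,"tz": 0,"turn": 0},{"hand": 0.4,"tx": 0,"ty": 0,"tz": 0,"turn": 0},{"hand": 0.4,"tx": 0,"ty": 0,"tz": 0,"turn": 0}])

```text
time_s: 23.65
eef_pos: [397.0, 240.9, 182.0]
tcp_rot: [3.141, 0.001, -0.297]
wrist_force: [0.3, -0.8, -7.8]
grip_width: 0.559
```

```bash
python3 - <<'E'
from h import *
im,d,T=look('w12'); o=pose()[1]; print(o['eef_pos'],o['tcp_rot'])
save(tray(im,d,T,(418,320),75),'w12m')
go(418,320,45,-0.298)
E
```

```text
[397.21074444 240.78561804 182.2209482 ] [ 3.14088172e+00  6.25745785e-04 -2.98125596e-01]
rim 3904 12.7 [419.292 322.452 100.747  80.299   1.277]
felt 8159 7.0 [420.303 322.357  86.606  61.632   1.278]
go (418, 320, 45, -0.298) tx,ty,tz,turn [-0.0033, -0.0819, 0.1372] -0.0 | q6 0.59 t 23.7
```

View pics/w12m.png

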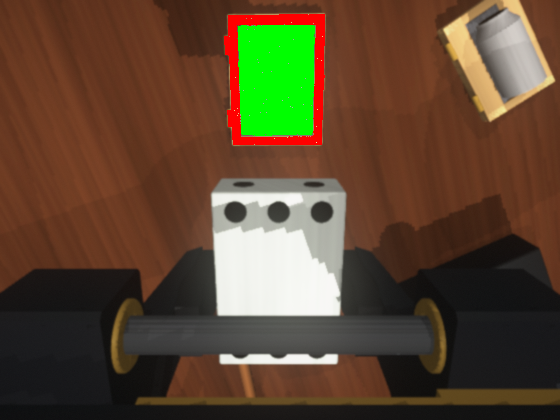

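Emit:
servo_tool(motion=[{"hand": 0.4,"tx": -0.0005,"ty": -0.012,"tz": 0.005,"turn": -0.005},{"hand": 0.4,"tx": -0.0018,"ty": -0.032,"tz": 0.015,"turn": -0.005},{"hand": 0.4,"tx": -0.0018,"ty": -0.055,"tz": 0.035,"turn": -0.005},{"hand": 0.4,"tx": -0.0018,"ty": -0.075,"tz": 0.055,"turn": -0.005},{"hand": 0.4,"tx": -0.0018,"ty": -0.085,"tz": 0.08,"turn": -0.005},{"hand": 0.4,"tx": -0.0018,"ty": -0.085,"tz": 0.105,"turn": -0.005},{"hand": 0.4,"tx": -0.0018,"ty": -0.085,"tz": 0.125,"turn": -0.005},{"hand": 0.4,"tx": -0.0018,"ty": -0.085,"tz": 0.135,"turn": -0.005},{"hand": 0.4,"tx": -0.0018,"ty": -0.085,"tz": 0.137,"turn": -0.005},{"hand": 0.4,"tx": -0.0018,"ty": -0.085,"tz": 0.137,"turn": -0.005},{"hand": 0.4,"tx": -0.0018,"ty": -0.085,"tz": 0.137,"turn": -0.005}])

```text
time_s: 24.62
eef_pos: [421.1, 323.5, 46.8]
tcp_rot: [-3.14, -0.002, -0.293]
wrist_force: [0.3, -0.3, -6.3]
grip_width: 0.564
```

```bash
python3 - <<'E'
from h import *
go(420.3,322.4,17.5,-0.293)
E
```

```text
go (420.3, 322.4, 17.5, -0.293) tx,ty,tz,turn [-0.0005, 0.0014, 0.0293] -0.0 | q6 0.73 t 24.6167
```

Emit:
servo_tool(motion=[{"hand": 0.4,"tx": -0.0005,"ty": 0.001,"tz": 0.01,"turn": 0},{"hand": 0.4,"tx": -0.0005,"ty": 0.001,"tz": 0.018,"turn": 0},{"hand": 0.4,"tx": -0.0005,"ty": 0.001,"tz": 0.024,"turn": 0},{"hand": 0.4,"tx": -0.0005,"ty": 0.001,"tz": 0.027,"turn": 0},{"hand": 0.4,"tx": -0.0005,"ty": 0.001,"tz": 0.0285,"turn": 0},{"hand": 0.4,"tx": -0.0005,"ty": 0.001,"tz": 0.029,"turn": 0},{"hand": 0.4,"tx": -0.0005,"ty": 0.001,"tz": 0.029,"turn": 0},{"hand": 0.4,"tx": -0.0005,"ty": 0.001,"tz": 0.029,"turn": 0}])

```text
time_s: 25.28
eef_pos: [419.6, 322.6, 16.9]
tcp_rot: [-3.141, -0.0, -0.293]
wrist_force: [0.3, 0.4, -6.9]
grip_width: 0.565
```

Emit:
servo_tool(motion=[{"hand": 0.4,"tx": 0,"ty": 0,"tz": 0.0005,"turn": 0},{"hand": 0.4,"tx": 0,"ty": 0,"tz": 0.0008,"turn": 0},{"hand": 0.4,"tx": 0,"ty": 0,"tz": 0.0011,"turn": 0},{"hand": 0.4,"tx": 0,"ty": 0,"tz": 0.0011,"turn": 0}])

```text
time_s: 25.62
eef_pos: [419.6, 322.5, 16.0]
tcp_rot: [-3.141, -0.0, -0.293]
wrist_force: [-1.3, -0.5, -1.8]
grip_width: 0.562
```

Emit:
servo_tool(motion=[{"hand": 0.4,"tx": 0,"ty": 0,"tz": 0.0003,"turn": 0},{"hand": 0.4,"tx": 0,"ty": 0,"tz": 0.0003,"turn": 0},{"hand": 0.57,"tx": 0,"ty": 0,"tz": 0.0003,"turn": 0},{"hand": 0.59,"tx": 0,"ty": 0,"tz": 0.0003,"turn": 0},{"hand": 0.65,"tx": 0,"ty": 0,"tz": 0.0003,"turn": 0},{"hand": 0.75,"tx": 0,"ty": 0,"tz": 0.0003,"turn": 0},{"hand": 0.75,"tx": 0,"ty": 0,"tz": 0,"turn": 0},{"hand": 0.75,"tx": 0,"ty": 0,"tz": -0.015,"turn": 0},{"hand": 0.85,"tx": 0,"ty": 0,"tz": -0.045,"turn": 0},{"hand": 1,"tx": 0,"ty": 0.03,"tz": -0.08,"turn": 0},{"hand": 1,"tx": 0,"ty": 0.06,"tz": -0.12,"turn": 0},{"hand": 1,"tx": 0,"ty": 0.08,"tz": -0.16,"turn": 0}])

```text
time_s: 26.62
eef_pos: [397.4, 251.8, 162.7]
tcp_rot: [3.14, 0.001, -0.293]
wrist_force: [0.1, 0.6, 0.4]
grip_width: 0.996
```

Emit:
servo_tool(motion=[{"hand": 1,"tx": 0,"ty": 0,"tz": 0,"turn": 0},{"hand": 1,"tx": 0,"ty": 0,"tz": 0,"turn": 0}])

```text
time_s: 26.78
eef_pos: [399.3, 252.8, 163.6]
tcp_rot: [-3.139, -0.003, -0.294]
wrist_force: [0.1, 0.8, -0.7]
grip_width: 0.998
```

```bash
python3 - <<'E'
from h import *
im,d,T=look('w13'); P=cloud(d,'wrist',T)
slices(P,(420,322),55,[(28,35)]); rim(im,d,T,(420,322),75)
go(528,-17.5,180,0.542)
E
```

```text
28 35 7413 medz 31.7 [420.496 324.028  74.864  50.19    1.275]
rim 4328 12.6 [419.032 322.054 101.055  80.337   1.274]
go (528, -17.5, 180, 0.542) tx,ty,tz,turn [0.2021, 0.2215, -0.0179] -0.836 | q6 0.61 t 26.8333
```

Emit:
servo_tool(motion=[{"hand": 1,"tx": 0.017,"ty": 0.018,"tz": -0.01,"turn": -0.07},{"hand": 1,"tx": 0.037,"ty": 0.04,"tz": -0.018,"turn": -0.15},{"hand": 1,"tx": 0.058,"ty": 0.064,"tz": -0.018,"turn": -0.23},{"hand": 1,"tx": 0.08,"ty": 0.088,"tz": -0.018,"turn": -0.32},{"hand": 1,"tx": 0.102,"ty": 0.112,"tz": -0.018,"turn": -0.41},{"hand": 1,"tx": 0.124,"ty": 0.136,"tz": -0.018,"turn": -0.5},{"hand": 1,"tx": 0.146,"ty": 0.16,"tz": -0.018,"turn": -0.59},{"hand": 1,"tx": 0.168,"ty": 0.184,"tz": -0.018,"turn": -0.68},{"hand": 1,"tx": 0.187,"ty": 0.205,"tz": -0.018,"turn": -0.77},{"hand": 1,"tx": 0.2,"ty": 0.219,"tz": -0.018,"turn": -0.836},{"hand": 1,"tx": 0.202,"ty": 0.2215,"tz": -0.018,"turn": -0.836},{"hand": 1,"tx": 0.202,"ty": 0.2215,"tz": -0.018,"turn": -0.836}])

```text
time_s: 27.83
eef_pos: [527.9, -17.5, 178.2]
tcp_rot: [-3.139, 0.002, 0.54]
wrist_force: [0.3, -0.7, 0.2]
grip_width: 1.0
```

Emit:
servo_tool(motion=[{"hand": 1,"tx": 0,"ty": 0,"tz": 0,"turn": 0},{"hand": 1,"tx": 0,"ty": 0,"tz": 0,"turn": 0}])

```text
time_s: 28.0
eef_pos: [527.5, -16.0, 179.4]
tcp_rot: [-3.141, 0.001, 0.543]
wrist_force: [-0.4, 0.2, -0.1]
grip_width: 1.002
```

```bash
python3 - <<'E'
from h import *
im,d,T=look('w14'); P=cloud(d,'wrist',T)
slices(P,(528,-17),75,[(61,66)])
go(527.8,-17.5,54,0.542)
E
```

```text
61 66 10648 medz 63.8 [527.649 -17.595 100.458  60.118  -1.028]
go (527.8, -17.5, 54, 0.542) tx,ty,tz,turn [-0.0005, 0.0014, 0.1256] 0.002 | q6 -0.8 t 28.05
```

Emit:
servo_tool(motion=[{"hand": 1,"tx": -0.0005,"ty": 0.0014,"tz": 0.03,"turn": 0},{"hand": 1,"tx": -0.0005,"ty": 0.0014,"tz": 0.06,"turn": 0},{"hand": 1,"tx": -0.0005,"ty": 0.0014,"tz": 0.09,"turn": 0},{"hand": 1,"tx": -0.0005,"ty": 0.0014,"tz": 0.112,"turn": 0},{"hand": 1,"tx": -0.0005,"ty": 0.0014,"tz": 0.122,"turn": 0},{"hand": 1,"tx": -0.0005,"ty": 0.0014,"tz": 0.126,"turn": 0},{"hand": 1,"tx": -0.0005,"ty": 0.0014,"tz": 0.126,"turn": 0},{"hand": 0.85,"tx": -0.0005,"ty": 0.0014,"tz": 0.126,"turn": 0}])

```text
time_s: 28.72
eef_pos: [528.9, -18.7, 55.1]
tcp_rot: [3.14, -0.001, 0.543]
wrist_force: [-1.0, -0.1, -0.9]
grip_width: 0.95
```

Emit:
servo_tool(motion=[{"hand": 0.78,"tx": 0,"ty": 0,"tz": 0,"turn": 0},{"hand": 0.7,"tx": 0,"ty": 0,"tz": 0,"turn": 0},{"hand": 0.6,"tx": 0,"ty": 0,"tz": 0,"turn": 0},{"hand": 0.5,"tx": 0,"ty": 0,"tz": 0,"turn": 0},{"hand": 0.5,"tx": 0,"ty": 0,"tz": 0,"turn": 0},{"hand": 0.5,"tx": 0,"ty": 0,"tz": 0,"turn": 0},{"hand": 0.5,"tx": 0,"ty": 0,"tz": 0,"turn": 0}], grip_force=50)

```text
time_s: 29.3
eef_pos: [528.5, -18.9, 54.5]
tcp_rot: [3.141, -0.0, 0.543]
wrist_force: [-2.1, 0.6, 5.8]
grip_width: 0.67
```

Emit:
servo_tool(motion=[{"hand": 0.5,"tx": 0,"ty": 0,"tz": -0.003,"turn": 0},{"hand": 0.5,"tx": 0,"ty": 0,"tz": -0.01,"turn": 0},{"hand": 0.5,"tx": 0,"ty": 0,"tz": -0.022,"turn": 0},{"hand": 0.5,"tx": 0,"ty": 0,"tz": -0.04,"turn": 0},{"hand": 0.5,"tx": 0,"ty": 0,"tz": -0.06,"turn": 0},{"hand": 0.5,"tx": 0,"ty": 0,"tz": -0.08,"turn": 0},{"hand": 0.5,"tx": 0,"ty": 0,"tz": -0.1,"turn": 0},{"hand": 0.5,"tx": 0,"ty": 0,"tz": -0.11,"turn": 0},{"hand": 0.5,"tx": 0,"ty": 0,"tz": -0.11,"turn": 0},{"hand": 0.5,"tx": 0,"ty": 0,"tz": -0.11,"turn": 0}])

```text
time_s: 30.13
eef_pos: [527.9, -18.6, 163.2]
tcp_rot: [-3.141, 0.001, 0.543]
wrist_force: [0.3, -0.2, -7.4]
grip_width: 0.673
```

```bash
python3 - <<'E'
from h import *
o=r.get_obs(); print(o['wrist_force'],o['moment'],o['grip_width'],o['eef_pos'])
go(620,-383,165,0.207)
E
```

```text
[ 0.25461408 -0.20546561 -7.4343077 ] [-0.08150381  0.03341504  0.01182057] 0.6728272370793346 [527.87206812 -18.64655986 163.23822868]
go (620, -383, 165, 0.207) tx,ty,tz,turn [-0.1094, 0.3596, -0.0019] 0.336 | q6 -0.8 t 30.1333
```

Emit:
servo_tool(motion=[{"hand": 0.5,"tx": -0.003,"ty": 0.01,"tz": 0,"turn": 0.01},{"hand": 0.5,"tx": -0.009,"ty": 0.03,"tz": 0,"turn": 0.03},{"hand": 0.5,"tx": -0.017,"ty": 0.057,"tz": 0,"turn": 0.06},{"hand": 0.5,"tx": -0.027,"ty": 0.089,"tz": 0,"turn": 0.09},{"hand": 0.5,"tx": -0.037,"ty": 0.122,"tz": 0,"turn": 0.12},{"hand": 0.5,"tx": -0.047,"ty": 0.155,"tz": 0,"turn": 0.15},{"hand": 0.5,"tx": -0.057,"ty": 0.188,"tz": 0,"turn": 0.18},{"hand": 0.5,"tx": -0.067,"ty": 0.221,"tz": 0,"turn": 0.21},{"hand": 0.5,"tx": -0.077,"ty": 0.254,"tz": 0,"turn": 0.24},{"hand": 0.5,"tx": -0.087,"ty": 0.286,"tz": 0,"turn": 0.27},{"hand": 0.5,"tx": -0.096,"ty": 0.316,"tz": 0,"turn": 0.3},{"hand": 0.5,"tx": -0.103,"ty": 0.34,"tz": 0,"turn": 0.33}])

```text
time_s: 31.13
eef_pos: [614.9, -366.1, 161.3]
tcp_rot: [-3.14, 0.002, 0.209]
wrist_force: [1.4, -0.4, -6.8]
grip_width: 0.675
```

Emit:
servo_tool(motion=[{"hand": 0.5,"tx": -0.001,"ty": 0.007,"tz": 0,"turn": 0.006},{"hand": 0.5,"tx": -0.002,"ty": 0.01,"tz": 0,"turn": 0.006},{"hand": 0.5,"tx": -0.002,"ty": 0.01,"tz": 0,"turn": 0.006},{"hand": 0.5,"tx": -0.002,"ty": 0.01,"tz": 0,"turn": 0.006}])

```text
time_s: 31.47
eef_pos: [615.7, -372.4, 163.1]
tcp_rot: [-3.14, 0.001, 0.208]
wrist_force: [0.5, 0.1, -7.5]
grip_width: 0.676
```

```bash
python3 - <<'E'
from h import *
im,d,T=look('w15'); o=pose()[1]; print(o['eef_pos'],o['tcp_rot'],o['grip_width'])
save(tray(im,d,T,(602,-299),90),'w15m')
go(602,-299,45,0.207)
E
```

```text
[ 615.89409611 -372.16704408  163.60518388] [-3.14061262e+00  4.85919727e-04  2.08186195e-01] 0.6741717082034875
rim 3949 12.7 [ 600.686 -287.743  100.724   90.173   -1.361]
felt 11791 7.0 [ 602.677 -291.046   94.625   72.219   -1.362]
go (602, -299, 45, 0.207) tx,ty,tz,turn [0.0016, -0.0743, 0.1187] 0.001 | q6 -0.91 t 31.5167
```

View pics/w15m.png

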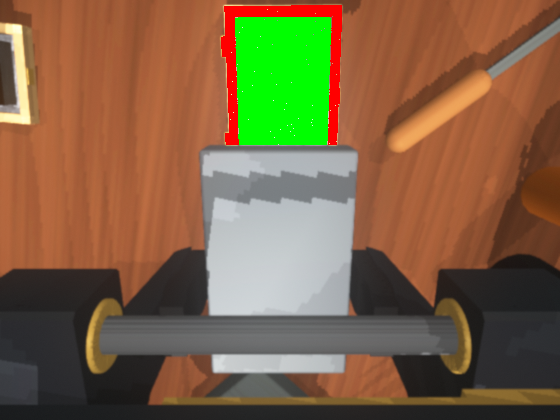

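Emit:
servo_tool(motion=[{"hand": 0.5,"tx": 0.001,"ty": -0.01,"tz": 0.005,"turn": -0.001},{"hand": 0.5,"tx": 0.0038,"ty": -0.028,"tz": 0.015,"turn": -0.001},{"hand": 0.5,"tx": 0.0038,"ty": -0.05,"tz": 0.03,"turn": -0.001},{"hand": 0.5,"tx": 0.0038,"ty": -0.066,"tz": 0.05,"turn": -0.001},{"hand": 0.5,"tx": 0.0038,"ty": -0.072,"tz": 0.072,"turn": -0.001},{"hand": 0.5,"tx": 0.0038,"ty": -0.072,"tz": 0.093,"turn": -0.001},{"hand": 0.5,"tx": 0.0038,"ty": -0.072,"tz": 0.109,"turn": -0.001},{"hand": 0.5,"tx": 0.0038,"ty": -0.072,"tz": 0.117,"turn": -0.001},{"hand": 0.5,"tx": 0.0038,"ty": -0.072,"tz": 0.119,"turn": -0.001},{"hand": 0.5,"tx": 0.0038,"ty": -0.072,"tz": 0.119,"turn": -0.001},{"hand": 0.5,"tx": 0.0038,"ty": -0.072,"tz": 0.119,"turn": -0.001}])

```text
time_s: 32.43
eef_pos: [605.4, -302.2, 46.3]
tcp_rot: [3.14, -0.001, 0.208]
wrist_force: [0.8, -1.0, -7.0]
grip_width: 0.668
```

```bash
python3 - <<'E'
from h import *
im,d,T=look('w16')
go(604.7,-300.9,17,0.209)
E
```

```text
go (604.7, -300.9, 17, 0.209) tx,ty,tz,turn [-0.0005, -0.0016, 0.0294] -0.001 | q6 -0.84 t 32.4833
```

View pics/w16.png

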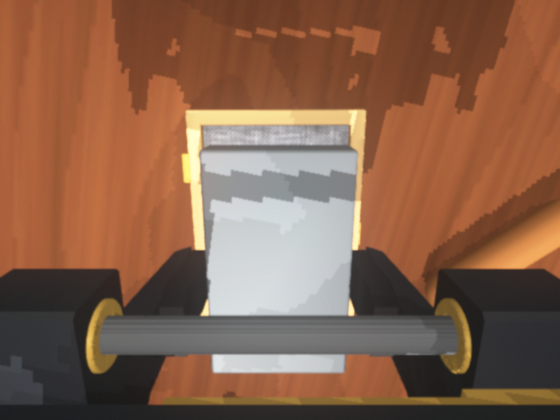

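Emit:
servo_tool(motion=[{"hand": 0.5,"tx": -0.001,"ty": -0.001,"tz": 0.01,"turn": 0},{"hand": 0.5,"tx": -0.001,"ty": -0.001,"tz": 0.018,"turn": 0},{"hand": 0.5,"tx": -0.001,"ty": -0.001,"tz": 0.024,"turn": 0},{"hand": 0.5,"tx": -0.001,"ty": -0.001,"tz": 0.027,"turn": 0},{"hand": 0.5,"tx": -0.001,"ty": -0.001,"tz": 0.0285,"turn": 0},{"hand": 0.5,"tx": -0.001,"ty": -0.001,"tz": 0.029,"turn": 0},{"hand": 0.5,"tx": -0.001,"ty": -0.001,"tz": 0.029,"turn": 0},{"hand": 0.5,"tx": -0.001,"ty": -0.001,"tz": 0.029,"turn": 0}])

```text
time_s: 33.15
eef_pos: [603.8, -301.4, 16.2]
tcp_rot: [3.141, -0.0, 0.208]
wrist_force: [-0.8, 0.2, -7.4]
grip_width: 0.672
```

Emit:
servo_tool(motion=[{"hand": 0.5,"tx": 0,"ty": 0,"tz": 0.0004,"turn": 0},{"hand": 0.5,"tx": 0,"ty": 0,"tz": 0.0008,"turn": 0},{"hand": 0.5,"tx": 0,"ty": 0,"tz": 0.001,"turn": 0},{"hand": 0.5,"tx": 0,"ty": 0,"tz": 0.001,"turn": 0}])

```text
time_s: 33.48
eef_pos: [603.8, -301.4, 15.6]
tcp_rot: [3.141, -0.0, 0.208]
wrist_force: [-1.2, 1.1, -0.4]
grip_width: 0.674
```

Emit:
servo_tool(motion=[{"hand": 0.5,"tx": 0,"ty": 0,"tz": 0.0003,"turn": 0},{"hand": 0.5,"tx": 0,"ty": 0,"tz": 0.0003,"turn": 0},{"hand": 0.68,"tx": 0,"ty": 0,"tz": 0.0003,"turn": 0},{"hand": 0.7,"tx": 0,"ty": 0,"tz": 0.0003,"turn": 0},{"hand": 0.76,"tx": 0,"ty": 0,"tz": 0.0003,"turn": 0},{"hand": 0.85,"tx": 0,"ty": 0,"tz": 0.0003,"turn": 0},{"hand": 0.9,"tx": 0,"ty": 0,"tz": 0,"turn": 0},{"hand": 0.9,"tx": 0,"ty": 0,"tz": -0.015,"turn": 0},{"hand": 1,"tx": 0,"ty": 0,"tz": -0.045,"turn": 0},{"hand": 1,"tx": 0,"ty": 0.02,"tz": -0.08,"turn": 0},{"hand": 1,"tx": 0,"ty": 0.05,"tz": -0.115,"turn": 0},{"hand": 1,"tx": 0,"ty": 0.07,"tz": -0.15,"turn": 0}])

```text
time_s: 34.48
eef_pos: [617.6, -369.1, 163.7]
tcp_rot: [-3.141, 0.0, 0.208]
wrist_force: [0.6, -0.6, -1.0]
grip_width: 1.0
```

Emit:
servo_tool(motion=[{"hand": 1,"tx": 0,"ty": 0,"tz": 0,"turn": 0},{"hand": 1,"tx": 0,"ty": 0,"tz": 0,"turn": 0},{"hand": 1,"tx": 0,"ty": 0,"tz": 0,"turn": 0}])

```text
time_s: 34.73
eef_pos: [617.5, -367.7, 161.0]
tcp_rot: [-3.14, 0.001, 0.208]
wrist_force: [-0.3, -0.1, -0.4]
grip_width: 1.0
```

```bash
python3 - <<'E'
from h import *
im,d,T=look('w17'); P=cloud(d,'wrist',T)
slices(P,(604,-300),68,[(22,28)]); rim(im,d,T,(604,-300),85)
t,dt=r.camera('top'); s,ds=r.camera('side')
Q=cloud(dt,'top')
for n,c,z in(('punch',(597,289),(30,50)),('vblock',(376,-330),(28,45)),('setting',(420,322),(25,40)),('bench',(604,-300),(18,32))): print(n);slices(Q,c,60,[z])
v=np.hstack([s[130:410,200:420],cv2.resize(t[180:310,130:420],None,fx=2,fy=2)[:260][:280] if 0 else cv2.copyMakeBorder(cv2.resize(t[180:310,130:420],None,fx=1.9,fy=1.9),0,33,0,0,cv2.BORDER_CONSTANT)]); save(v,'final')
for n in('loupe','plaster'): print(n,[np.round(x['point']) for x in r.find_in(n,'top')][:1],[np.round(x['point']) for x in r.find_in(n,'side')][:1])
E
```

```text
22 28 11385 medz 24.7 [ 603.983 -298.896   99.969   60.085   -1.363]
rim 5393 12.6 [ 603.288 -300.185  126.459   90.404   -1.357]
punch
30 50 191 medz 35.6 [592.564 288.738  59.677  30.647  -1.299]
vblock
setting
25 40 508 medz 30.5 [417.625 323.218  77.421  50.605   1.277]
bench
18 32 642 medz 23.5 [ 601.488 -297.554  101.19    59.968   -1.361]
loupe [] []
plaster [array([762.,   3.,  13.])] [array([760.,  10.,  13.])]
```

View pics/final.png

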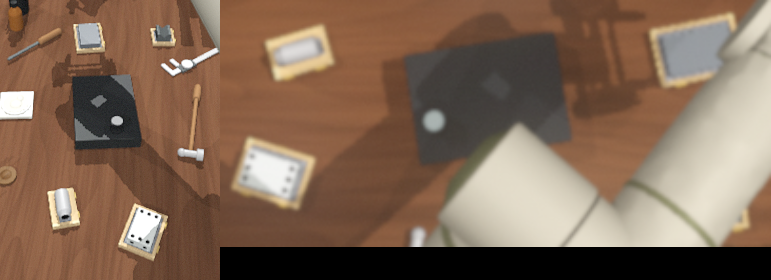

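All four pieces lie in their trays. The loupe is standing on the plate, the plaster has not moved, and the arm touches nothing, so I'm handing in.

```bash
python3 -c "
from bench import r
print(r.finish_job())"
```

```text
the job is handed in; nothing more can be done
None
```

I moved the punch, V-block, setting block and bench block, in that order, from the stack into their own trays. Each was lowered until the wrist force showed contact before I opened the fingers. I handed the job in at about 35 s of robot time, with the arm clear of everything; it reports no verdict.

| Piece | Distance from tray middle | Angle to tray | Measured top height (expected) |
|---|---|---|---|
| Punch | about 1–2 mm | under 0.01 rad | about 38 mm (39) |
| V-block | under 1 mm | under 0.01 rad | 36.3 mm (36) |
| Setting block | about 2 mm | under 0.01 rad | 31.7 mm (31) |
| Bench block | about 1–2 mm | under 0.01 rad | 24.7 mm (24) |

These are wrist-camera measurements taken right after each release.

**V-block regrip:** my first grip was too low for its fingers to clear the tray rim. I set the block back down on the setting block and gripped it 6 mm higher.

**Checks that failed or disagreed:**
- **Wrist camera:** it read about 1.9 mm off sideways. I corrected for this from the first placing on.
- **Last top-camera check:** it found no V-block, probably because the arm was in the way. The side picture shows it in its tray. The top camera also read the other three pieces 1 to 4 mm away from the wrist measurements, which I put down to its calibration and coarse resolution.
- **Loupe:** the detector did not report it in the last pictures. It shows in both, apparently standing where it was on the plate, but I did not measure its position.
- **Plaster:** it measured within 3 mm of where it started.

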